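# Clear the ladle from the coffee grinder and hold its lid at the pulse mark

### The arm

A 7-joint arm with a two-finger parallel gripper is mounted at the origin on a cart in front of the work surface, level with it; the furniture and walls round the work are solid. World frame = base frame: x ahead of the robot, y to its left, z up, the work surface at z = 0. Lengths are in m, angles in rad, forces in N, time in s.
With the tool pointing down it reaches from about 0.4 to 0.875 m from the base axis. Payload 19.3 kg.
Tool frame: the origin (TCP) lies on the centre line of the jaws, within the pads' length; the fingertips stand 8 mm ahead of it and the grasp point (between the pads) lies 11 mm behind it (bot.tip_extent is the distance from the TCP to the fingertips, in m); x points along the fingers, y is the direction in which the jaws open and shut, and the axes are right-handed (so a half turn about x gives the same grasp; the last joint's range is limited). The gripper opens to 85 mm and grips with 20 to 120 N. Pads are 22 mm wide; open, the fingers measure 114 mm over their backs; the gripper's body (76 mm by 85 mm) begins 54 mm behind the grasp point. The pads swing forward as they close: fully open they stand 13 mm farther back than shut.
Start: joints at [1.167, 0.521, -0.036, 1.599, 0.021, 1.021, -0.113], TCP at [0.205, -0.591, 0.239] pointing down, gripper open.
Joint ranges: [-2.91, 2.91], [-0.3, 2.13], [-1.5, 1.42], [0.17, 2.43], [-1.26, 4.41], [0.16, 1.93], [-2.52, 2.52]. Speed limits (rad/s): [1.89, 1.89, 2.39, 2.39, 3.01, 3.01, 3.01].

### API

Orientations are given as [roll, pitch, yaw] about the fixed x, y, z axes, in that order (R = Rz(yaw) Ry(pitch) Rx(roll)).
In Python, from workcell import sensors, imaging, order, bot gives the robot as it stands.
- The arm moves only by the tool arm_command, never from a script. Its argument "commands" is a list of rows, each an object of numbers: "dx", "dy", "dz": the shift along the tool's x, y, z in cm; "twist": the turn about the tool's x in rad. A call has 1 to 12 rows; each row is the pose to reach, as a shift and turn from the pose measured when the call began, along the tool's axes at that moment; what a row does not reach only later rows make up. A row lasts 1/12 s, in which the tool goes at most 41.7 mm and 7.16 degrees, less where a joint would pass 70% of its speed; a pose out of reach is approached as far as the arm can. A call with a gripper value outside its range is refused whole. "grip" is the closure, from -1 (fully open) to 1 (shut), set as the call begins (left out, the last holds). The fingers move at their own pace and stop on an object; "squeeze" is the grip in N (left out, the last holds). Time passes only in rows, so rows that repeat a pose let the fingers close. It gives the time, the measured TCP pose, the force and the opening at its end, in the units of the state.
- sensors.observe(): the state, without advancing time (a new reading comes with each control period).
- imaging.grab_frame(name): name is "side" or "top"; returns the picture (400x640x3 uint8, red, green, blue); there is no depth.
- imaging.camera_info(name): a dict with "fx", "fy", "cx", "cy" (pixels), "origin" and "attitude" of the camera in the world. Camera axes: x right, y down, z forward; pixel columns grow to the right and rows downward; lengths in m; the calibration is good to about 2 mm. A picture is of the moment at which its call begins. camera_info takes no time and is no camera call.
- order.job_done(): hands the job in, once; it reports no verdict.
The state is a dict: "clock": time; "qpos": joint angles; "qd": joint speeds; "joint_efforts": joint torques, N m; "position": TCP position; "tool_rot": TCP orientation; "force": force on the tool from outside, world axes, zero at the start; "moment": the same for the moment, N m; "grip_width": finger opening in m.
Only numpy, scipy, OpenCV 4.12 (cv2) and the standard library are available. Lean on these libraries where they do the work, as an engineer would, in place of code of your own. Each camera call takes 0.05 s, during which the arm holds its last target.

### The job

The coffee ladle was left standing in the open grinder: first take it out and hang it by the hole in its handle on the peg of the little stand, and let go of it. Then put the lid on the grinder, its two lugs down through the two slots until it sits flat on the rim, turn it clockwise (seen from above) against the spring until its white pointers reach the orange pulse marks, half-way to the red lock marks and not on to them, and finish while still holding it there, for it springs back when let go. Leave the espresso cup, the mug and the salt shaker where they stand.

Things in the scene. Friction and masses are not known exactly. Their poses are not given: they have to be found in the camera images.
- grinder_mouth (a point): fixed grey coffee grinder, 132 mm wide at the foot, 112 mm at the rim, 80 mm tall. Point: on its upright axis at the top of the bright rim. x along the line through the two slots, z up. Mouth: bore 65 mm in a 5 mm thick collar, slots at +x and -x 15 mm wide, out to 44 mm from the axis; below it a chamber 92 mm across, floor 34 mm under the rim
- grinder: the grinder: origin at the centre of its foot, same axes. Marks on its rim, for each slot: black at the slot, orange (pulse) 0.53 rad clockwise of it, seen from above, red (lock) 1.05 rad clockwise of it. Lid and marks look and fit the same after half a turn. Two lamp shades 140 mm wide hang 0.57 m above the table, one beyond the stand, one beyond the lid
- drive_ring (a joint): sprung ring with two brass dogs under the collar, rad: 0 at rest, grows as the lid turns clockwise seen from above; stop at 1.05 = lock. The lugs meet the dogs about 0.07 rad past the slots' middle: value = lid's turn less about 0.07, so 0.46 with the pointers at the orange marks. The spring resists with 0.06 N m at 0, about 0.18 N m at the orange marks, and turns a released lid back
- lid_grip (a point): loose grey bayonet lid, 0.12 kg, right way up on the table: disc 92 mm across, 6 mm thick; on it an upright grip bar 46 mm long (lid's x), 14 mm thick (lid's y); below it a plug 61 mm across. Height 56 mm. Point: in the bar on the axis, 42 mm above the plug's underside; the bar's clear flanks reach from 23 to 56 mm above the underside. z up
- lid_rim (a point): same lid and axes: point on its axis at the disc's underside, 14 mm above the plug's underside, 28 mm below lid_grip. It coincides with grinder_mouth when the lid sits right down
- lid: the lid: origin at the centre of the plug's underside. Two metal lugs, at +x and -x, 10 mm wide and 6 mm high at the plug's very bottom, reach 41 mm from the axis; a white pointer on the disc above each
- ladle_eye (a point): centre of the hole in the handle of the loose steel ladle: hole 14 mm across, through the handle along the ladle's x, 88 mm above its bottom, 12 mm below its top. z up. At the start the ladle stands upright on its flat bottom in the grinder's cup
- ladle: the ladle, 0.06 kg, 100 mm tall: a bowl 36 mm across, 22 mm tall, and an upright strap handle 24 mm wide (y), 4 mm thick (x) on the bowl's +x side. Origin: centre of the bowl's underside, 19.5 mm to -x of and 88 mm below the hole's centre when upright
- peg_tip (a point): tip of the metal peg on the stand, 125 mm above the table. The peg is 6 mm thick, 60 mm long from the post's axis, points along the stand's -x (towards the robot) and rises 15 deg (0.26 rad) towards its tip. Axes: those of the stand, z up
- peg_mid (a point): point on the peg's axis 27 mm back from its tip, 118 mm above the table
- stand: fixed stand: wooden foot 90 mm across, upright metal post 14 mm thick, 122 mm tall, with the peg near its top; origin at the centre of its foot, on the table
- espresso_cup: loose brown espresso cup with a handle, 67x94x58 mm, a bystander; origin at the centre of its underside
- mug: loose two-tone mug with a handle, 82x117x94 mm, a bystander; origin at the centre of its underside
- salt_shaker: loose salt shaker, 44 mm across, 90 mm tall, a bystander; origin at the centre of its underside
Things that resemble listed ones, but are neither listed nor needed, are in the scene too. What is shaped like the ladle but green is not meant. What is shaped like the stand but blue is not meant.

How it is judged:
On the way, in this order (a step that is already met when the one before it is completed fails the run):
1. the ladle hangs by its hole on the peg, let go (distance between ladle_eye and peg_mid below 0.028 m and contact force between ladle and stand above 0.2 N and contact force between ladle and the fingers below 0.05 N and linear speed of ladle below 0.1 m/s), for 0.2 s.
2. the lid is down on the grinder's rim, not yet turned to the mark (distance between lid_rim and grinder_mouth below 0.005 m and angle between lid_rim's own z axis and vertical below 0.08 rad and value of joint drive_ring below 0.3 rad), for 0.1 s.
At the end, for the whole second after the job is handed in: Robot holds the lid (over 2 N), within 5 mm and 0.08 rad of flat on the rim, drive ring steady at 0.32 to 0.60 rad (pointers within about 0.14 rad of the orange marks); the ladle hangs still by its hole on the peg (hole centre within 28 mm of peg_mid), borne by the stand, not by the fingers (all of step 1 and distance between lid_rim and grinder_mouth below 0.005 m and angle between lid_rim's own z axis and vertical below 0.08 rad and value of joint drive_ring between 0.32 and 0.6 rad and angle between the x axis of lid_rim and the x axis of grinder_mouth, either way round between 0.3 and 0.75 rad and contact force between lid and the fingers above 2 N and velocity of joint drive_ring below 0.1 rad/s); the arm keeps its last pose, push and grip.
It fails at once if the lid is turned on towards the lock (ring past 0.75 rad) (value of joint drive_ring above 0.75 rad).
It fails at once if the espresso cup is shifted by more than 30 mm or tipped (distance of espresso_cup from where it was at the start of the episode above 0.03 m or angle between espresso_cup's own z axis and vertical above 0.4 rad).
It fails at once if the mug is shifted by more than 30 mm or tipped (distance of mug from where it was at the start of the episode above 0.03 m or angle between mug's own z axis and vertical above 0.4 rad).
It fails at once if the salt shaker is shifted by more than 30 mm or tipped (distance of salt_shaker from where it was at the start of the episode above 0.03 m or angle between salt_shaker's own z axis and vertical above 0.4 rad).
It also fails if it takes over 61 s, if anything falls off the work surface, if the arm or the gripper's body presses on something with over 40 N, if the wrist force passes 120 N, or if a joint passes its speed limit or range.

## Working session

There is one attempt and no reset: what is moved stays moved. The work goes in short steps, Python scripts to look and compute and a tool call to move; the robot and the scene stay as the last step left them, time stands still between calls to the robot, and variables do not carry over. Pictures are saved under pics/ and viewed, and the job is handed in when it is done.

Besides the shell and the picture viewer there is one more tool, called after "Request:" as name(argument=value, ...) on one line, values as JSON. arm_command: Moves the arm, as the interface text tells. Its arguments: {"type":"object","properties":{"commands":{"type":"array"},"grip":{"type":"number"},"squeeze":{"type":"number"}},"required":["commands"]}

```bash
mkdir -p pics; ls; python3 - <<'E'
from workcell import sensors, imaging, order, bot
import cv2
s=sensors.observe(); print({k:(v if not hasattr(v,'__len__') else [round(float(x),4) for x in v]) for k,v in s.items()})
print(bot.tip_extent)
for n in("side","top"):
    c=imaging.camera_info(n); print(n,c)
    im=imaging.grab_frame(n); cv2.imwrite(f"pics/{n}0.png",im[:,:,::-1])
E
```

```text
pics
{'clock': 0.0, 'qpos': [1.1668, 0.522, -0.0363, 1.6, 0.0212, 1.0211, -0.1128], 'qd': [-0.0008, -0.0009, -0.0014, 0.0008, 0.0001, 0.0031, 0.0008], 'joint_efforts': [-0.0014, -92.7099, 1.9791, -36.9931, 0.0178, 0.0081, 0.0001], 'position': [0.2046, -0.5902, 0.2387], 'tool_rot': [-1.487, 1.5697, 1.9884], 'force': [-0.243, -0.1692, 0.1442], 'moment': [0.0079, -0.0177, 0.022], 'grip_width': 0.08546150321571064}
0.008
side {'fx': 390.01016092443433, 'fy': 390.01016092443433, 'cx': 323.57565895059497, 'cy': 201.1503798437067, 'origin': array([0.62397626, 0.99504522, 0.46322247]), 'attitude': array([-1.92984624, -0.0195372 ,  3.06386677])}
top {'fx': 412.4740862424312, 'fy': 412.4740862424312, 'cx': 321.56799375504346, 'cy': 203.138654674279, 'origin': array([0.38699891, 0.0786989 , 1.15401221]), 'attitude': array([-2.99169938, -0.00595939, -1.55471202])}
```

View pics/side0.png

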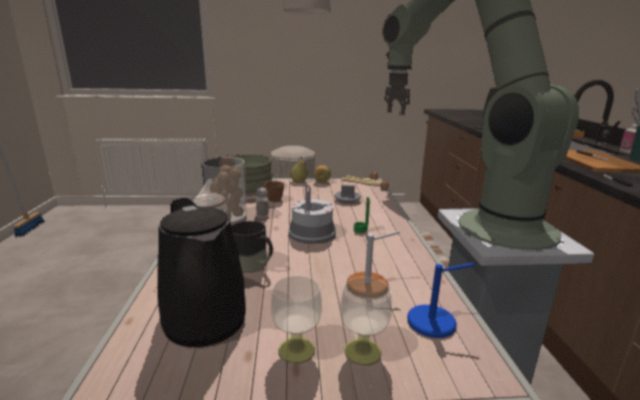

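View pics/top0.png

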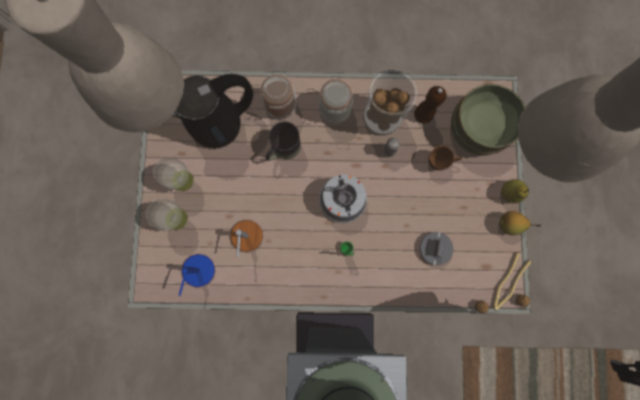

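The side view shows the grinder at about (312,222), the stand at (368,285) with its peg, and the lid at (347,190). The top view shows the grinder at (344,198), the stand at (246,236) and the lid at (436,249). I'll zoom in on these.

```bash
cat > h.py <<'E'
import numpy as np, cv2
from scipy.spatial.transform import Rotation as R
from workcell import sensors, imaging, order, bot
def cam(n):
    c=imaging.camera_info(n); return c, R.from_euler('xyz',c['attitude']).as_matrix(), np.array(c['origin'])
def proj(n,p):
    c,M,o=cam(n); q=M.T@(np.array(p,float)-o); return np.array([c['fx']*q[0]/q[2]+c['cx'],c['fy']*q[1]/q[2]+c['cy']])
def ray(n,u,v):
    c,M,o=cam(n); d=M@np.array([(u-c['cx'])/c['fx'],(v-c['cy'])/c['fy'],1]); return o,d
def atz(n,u,v,z):
    o,d=ray(n,u,v); return o+d*(z-o[2])/d[2]
def tri(a,b):
    o1,d1=ray('top',*a);o2,d2=ray('side',*b)
    A=np.stack([d1,-d2],1); t=np.linalg.lstsq(A,o2-o1,rcond=None)[0]
    p,q=o1+t[0]*d1,o2+t[1]*d2; return (p+q)/2,np.linalg.norm(p-q)
def crop(src,name,x,y,w,h,k):
    im=cv2.imread(src)[y:y+h,x:x+w]; im=cv2.resize(im,None,fx=k,fy=k,interpolation=cv2.INTER_CUBIC)
    im=cv2.convertScaleAbs(im,alpha=1.5,beta=10)
    st=10
    for i in range(0,w,st): cv2.putText(im,str(x+i),(i*k,10),0,.35,(0,255,255),1); cv2.line(im,(i*k,12),(i*k,18),(0,255,255),1)
    for j in range(0,h,st): cv2.putText(im,str(y+j),(0,j*k+4),0,.35,(0,255,255),1)
    cv2.imwrite(name,im)
E
python3 - <<'E'
from h import *
crop('pics/top0.png','pics/c1.png',310,165,70,60,10)
crop('pics/top0.png','pics/c2.png',405,220,70,60,10)
crop('pics/top0.png','pics/c3.png',205,205,70,60,10)
crop('pics/side0.png','pics/c4.png',280,160,120,90,6)
crop('pics/side0.png','pics/c5.png',335,220,80,80,7)
E
```

```text
(no output)
```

View pics/c1.png

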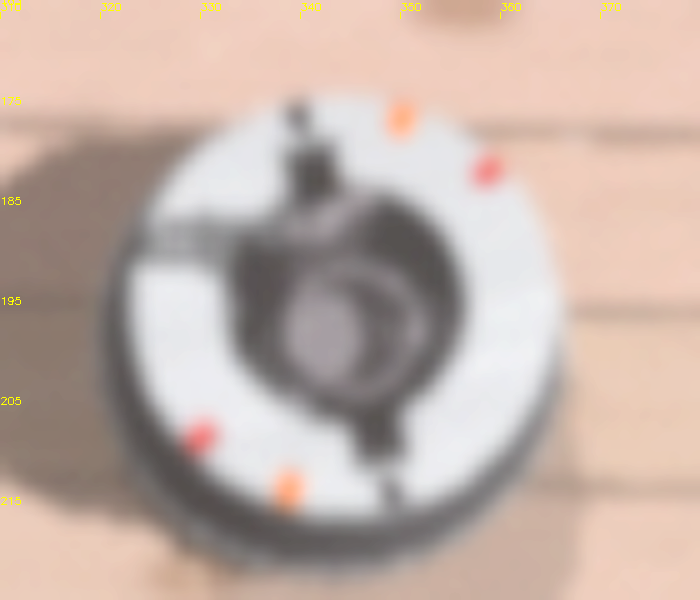

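View pics/c2.png

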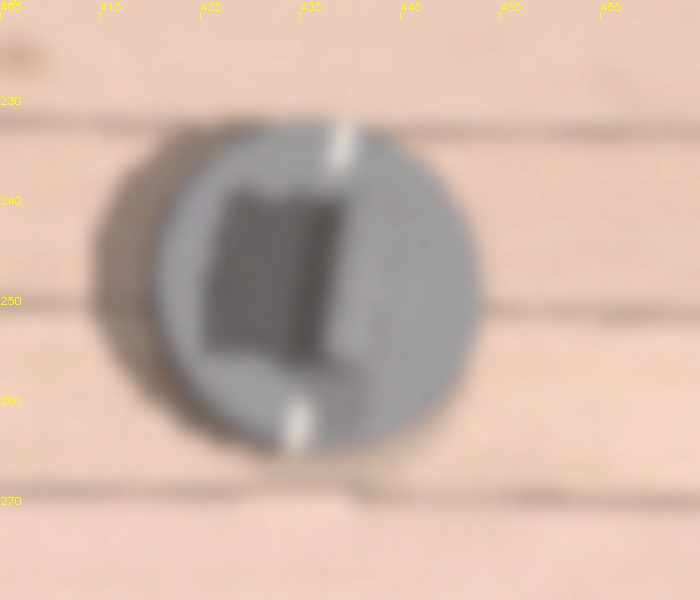

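View pics/c3.png

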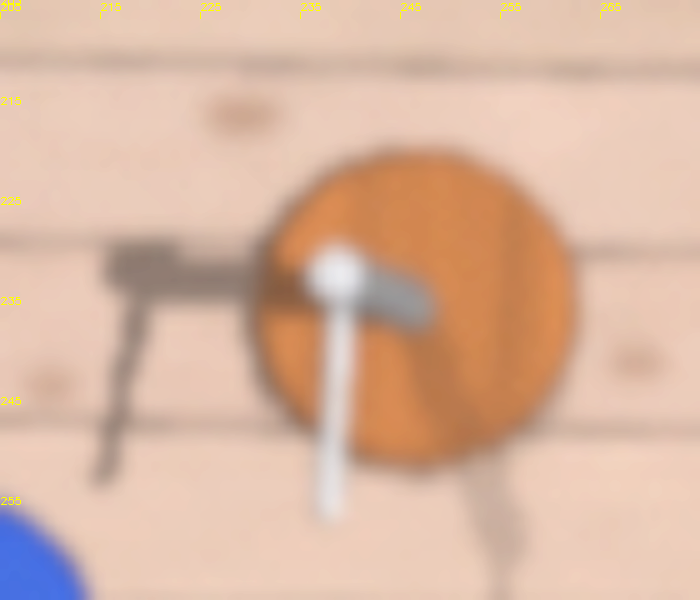

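View pics/c4.png

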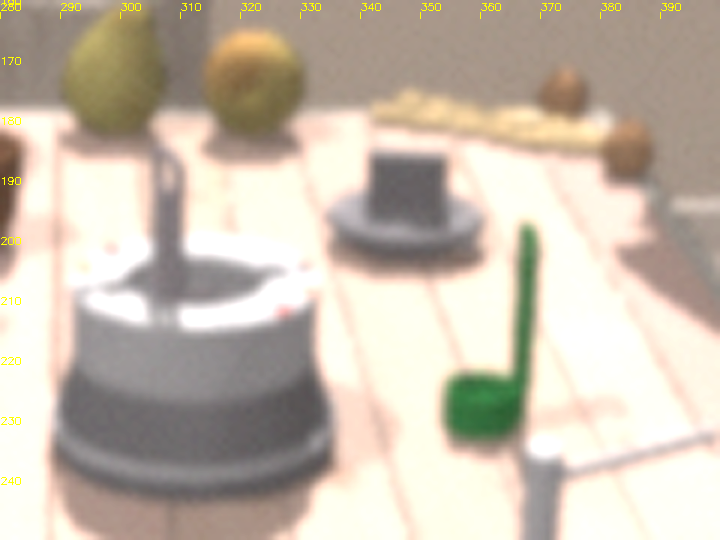

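View pics/c5.png

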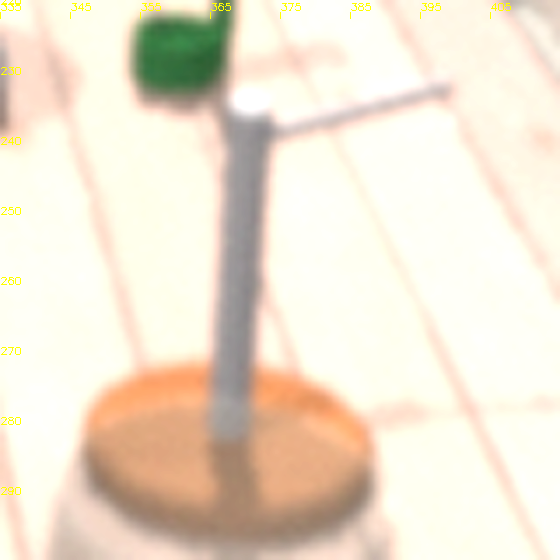

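```bash
python3 - <<'E'
from h import *
crop('pics/top0.png','pics/d1.png',325,175,36,36,18)
crop('pics/side0.png','pics/d2.png',290,178,40,40,15)
for n,(u,v) in dict(o1=(349.9,176.8),o2=(338.6,213.9),k1=(339.3,176.5),k2=(348.8,214.2),r1=(358.5,182),r2=(329.8,208.7)).items(): print(n,atz('top',u,v,.08).round(4))
P=lambda u,v:atz('top',u,v,.08)[:2]
pr=[(P(349.9,176.8),P(338.6,213.9)),(P(339.3,176.5),P(348.8,214.2)),(P(358.5,182),P(329.8,208.7))]
for a,b in pr: print((a+b)/2, np.arctan2(*(a-b)[::-1]), np.linalg.norm(a-b))
for z in(.02,):
  a,b=atz('top',438.9,234.5,z)[:2],atz('top',434.5,262.5,z)[:2]; print('lid',(a+b)/2,np.arctan2(*(a-b)[::-1]),np.linalg.norm(a-b))
print('lid disc',atz('top',436.8,249,.017))
print('barT',atz('top',431.5-0.3,248,.056), )
# stand
print('foot',atz('top',246.3,236,.012))
print('post',atz('top',238.5,232.2,.122), 'tip',atz('top',237.8,256,.125))
print('tri tip',tri((237.8,256),(398.5,233)), tri((238.5,232.2),(370.5,235.3)))
E
```

```text
o1 [0.6214 0.0007 0.08  ]
o2 [0.5215 0.0298 0.08  ]
k1 [0.6217 0.0289 0.08  ]
k2 [0.5212 0.003  0.08  ]
r1 [ 0.6077 -0.0222  0.08  ]
r2 [0.5349 0.053  0.08  ]
[0.57145666 0.01522841] -0.28318083740446853 0.1040675621533702
[0.5714478  0.01594593] 0.2520604316735735 0.10387232338288405
[0.57129383 0.01540044] -0.8018161178911509 0.10474473075870964
lid [ 0.43823927 -0.24273974] -0.18128135046487134 0.07782854804762285
lid disc [ 0.43681743 -0.24379435  0.017     ]
barT [ 0.43750598 -0.21792121  0.056     ]
foot [0.464188   0.28119325 0.012     ]
post [0.46592244 0.28158254 0.122     ] tip [0.40682241 0.28000564 0.125     ]
tri tip (array([0.40682827, 0.28050368, 0.12251721]), np.float64(8.742271882241329e-05)) (array([0.46574737, 0.28222401, 0.11919404]), np.float64(0.0007993969897286756))
```

View pics/d1.png

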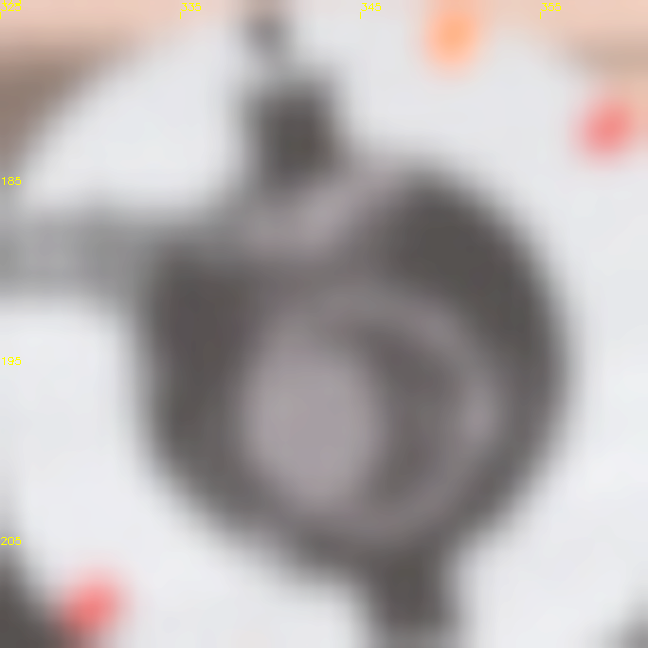

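View pics/d2.png

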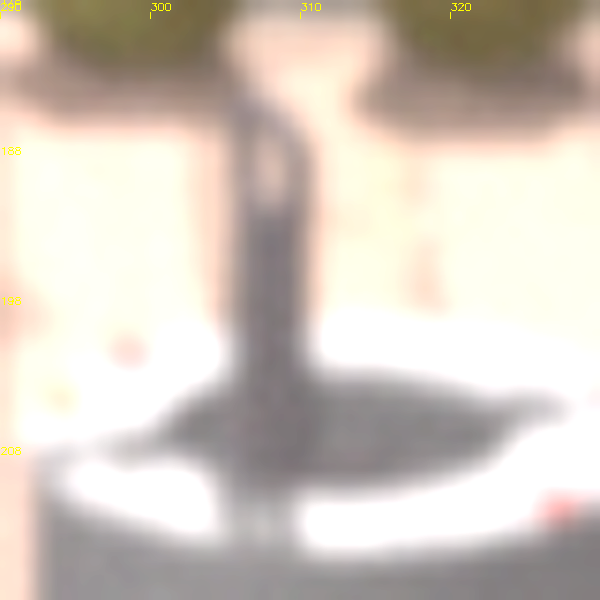

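```bash
cat > ov.py <<'E'
from h import *
def ladle_pts(x,y,yaw,z0=.046):
    Rz=R.from_euler('z',yaw).as_matrix(); o=np.array([x,y,z0]); L=[]
    t=np.linspace(0,2*np.pi,40)
    for z in(0,.022): L.append(np.c_[.018*np.cos(t),.018*np.sin(t),0*t+z])
    # strap at x 17.5..21.5
    for xs in(.0175,.0215):
        L.append(np.array([[xs,-.012,0],[xs,-.012,.1],[xs,.012,.1],[xs,.012,0]]))
        L.append(np.c_[0*t+xs,.007*np.cos(t),.088+.007*np.sin(t)])
    return [l@Rz.T+o for l in L]
def draw(src,cam_,name,Ls,x,y,w,h,k):
    im=cv2.imread(src)[y:y+h,x:x+w]; im=cv2.resize(im,None,fx=k,fy=k,interpolation=cv2.INTER_CUBIC)
    for L in Ls:
        p=np.array([proj(cam_,q) for q in L]); p=((p-[x,y]+.5)*k).astype(int)
        cv2.polylines(im,[p.reshape(-1,1,2)],False,(0,255,0),1)
    return im
E
python3 - <<'E'
from ov import *
a,b=atz('top',338.6,187.3,.146),atz('top',347.2,185,.146); print(a,b,np.linalg.norm(a-b),(a+b)/2)
d=(a-b)[:2]; yaw=np.arctan2(d[1],d[0])-np.pi/2; print('yaw',yaw)
c=atz('top',345.2,197.5,.068); print('bowl',c)
m=(a+b)/2
print('from handle',m[:2]-.0195*np.array([np.cos(yaw),np.sin(yaw)]))
ims=[]
for y in(.25,.4,.55):
  x0=m[:2]-.0195*np.array([np.cos(y),np.sin(y)])
  L=ladle_pts(*x0,y)
  ims.append(np.vstack([draw('pics/top0.png','top','',L,325,175,36,36,7),draw('pics/side0.png','side','',L,290,178,36,36,7)]))
cv2.imwrite('pics/ov1.png',np.hstack(ims))
E
```

```text
[0.57986008 0.03343493 0.146     ] [0.58605211 0.01208436 0.146     ] 0.022230341928879717 [0.58295609 0.02275964 0.146     ]
yaw 0.28227318492310904
bowl [0.56739193 0.01203851 0.068     ]
from handle [0.56422781 0.01732812]
```

View pics/ov1.png

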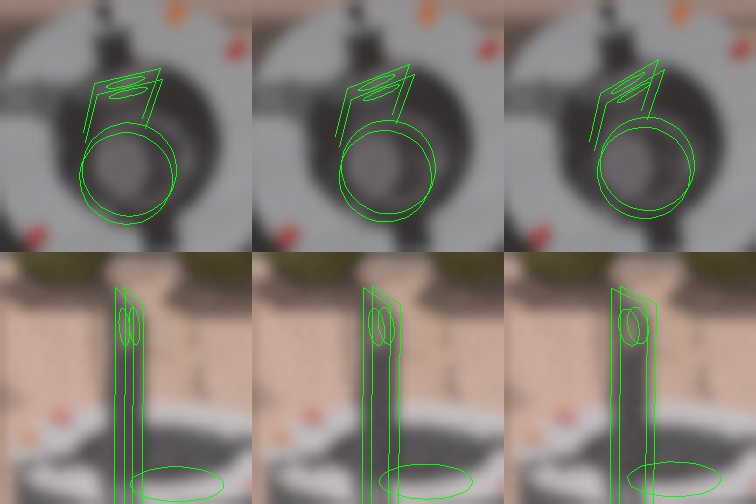

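```bash
python3 - <<'E'
from ov import *
ims=[]
for (x,y,w) in((.568,.013,.4),(.568,.014,.5),(.570,.014,.4)):
  L=ladle_pts(x,y,w)
  ims.append(np.vstack([draw('pics/top0.png','top','',L,325,175,36,36,7),draw('pics/side0.png','side','',L,290,178,36,36,7)]))
im=np.hstack(ims); cv2.imwrite('pics/ov2.png',cv2.convertScaleAbs(im,alpha=1.4))
E
```

```text
(no output)
```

View pics/ov2.png

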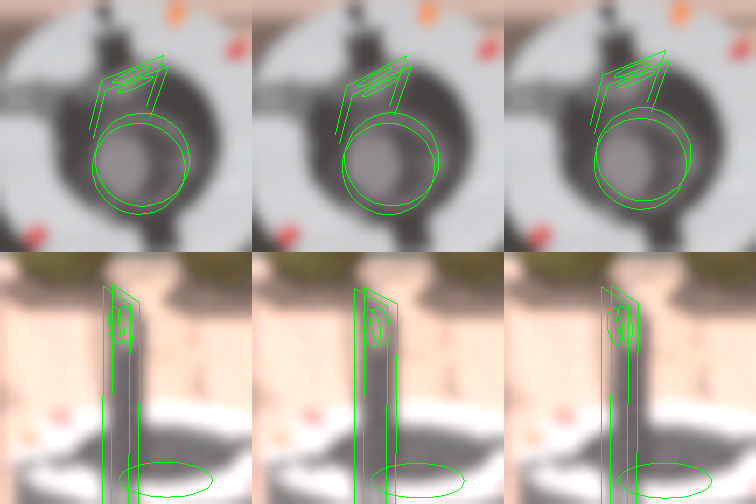

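```bash
cat > plan.py <<'E'
from h import *
def st():
    s=sensors.observe(); M=R.from_euler('xyz',s['tool_rot']).as_matrix(); return s,np.array(s['position']),M
def jaw(M): return np.arctan2(M[1,1],M[0,1])
def rel(target,jawyaw=None):
    s,p,M=st(); d=M.T@(np.array(target)-p)*100
    print('t',round(s['clock'],2),'pos',p.round(4),'jaw',round(jaw(M),4),'tx',M[:,0].round(4),'F',np.round(s['force'],1),'w',round(s['grip_width'],4),'q',np.round(s['qpos'],2))
    tw=None
    if jawyaw is not None:
        # twist about tool x (down) positive => yaw decreases
        tw=-(jawyaw-jaw(M)); tw=(tw+np.pi/2)%np.pi-np.pi/2
    print('rel cm',d.round(3),'twist',tw if tw is None else round(tw,3))
E
python3 -c "
from plan import *
rel([.5847,.0216,.22],.43+np.pi/2)"
```

```text
t 0.1 pos [ 0.2046 -0.5902  0.2388] jaw -1.237 tx [-4.e-04  9.e-04 -1.e+00] F [-0.3  0.9  0.5] w 0.0853 q [ 1.17  0.52 -0.04  1.6   0.02  1.02 -0.11]
rel cm [  1.919 -45.35  -55.956] twist -0.096
```

Request:
arm_command(commands=[{"dy": -2.3, "dz": -2.8}, {"dy": -4.6, "dz": -5.6}, {"dy": -6.9, "dz": -8.4}, {"dy": -9.2, "dz": -11.2}, {"dy": -11.5, "dz": -14.0}, {"dy": -13.8, "dz": -16.8}, {"dy": -16.1, "dz": -19.6}, {"dy": -18.4, "dz": -22.4}, {"dy": -20.7, "dz": -25.2, "twist": -0.02}, {"dy": -23.0, "dz": -28.0, "twist": -0.05}, {"dy": -25.3, "dz": -30.8, "twist": -0.08}, {"dy": -27.6, "dz": -33.6, "twist": -0.1}], grip=-1, squeeze=40)

```text
validation failed for argument at $.co...
```

```bash
python3 -c "
from plan import *
rel([.5847,.0216,.22],.43+np.pi/2)"
```

```text
t 0.1 pos [ 0.2046 -0.5902  0.2388] jaw -1.237 tx [-4.e-04  9.e-04 -1.e+00] F [-0.3  0.9  0.5] w 0.0853 q [ 1.17  0.52 -0.04  1.6   0.02  1.02 -0.11]
rel cm [  1.919 -45.35  -55.956] twist -0.096
```

Request:
arm_command(commands=[{"dx": 0, "dy": -2.3, "dz": -2.8, "twist": 0}, {"dx": 0, "dy": -4.6, "dz": -5.6, "twist": 0}, {"dx": 0, "dy": -6.9, "dz": -8.4, "twist": 0}, {"dx": 0, "dy": -9.2, "dz": -11.2, "twist": 0}, {"dx": 0, "dy": -11.5, "dz": -14, "twist": 0}, {"dx": 0, "dy": -13.8, "dz": -16.8, "twist": 0}, {"dx": 0, "dy": -16.1, "dz": -19.6, "twist": 0}, {"dx": 0, "dy": -18.4, "dz": -22.4, "twist": 0}, {"dx": 0, "dy": -20.7, "dz": -25.2, "twist": -0.02}, {"dx": 0, "dy": -23, "dz": -28, "twist": -0.05}, {"dx": 0, "dy": -25.3, "dz": -30.8, "twist": -0.08}, {"dx": 0, "dy": -27.6, "dz": -33.6, "twist": -0.1}], grip=-1, squeeze=40)

```text
clock: 1.1
position: [0.4322, -0.2177, 0.239]
tool_rot: [-1.477, 1.57, 2.1]
force: [1.6, -0.8, 0.1]
grip_width: 0.0856
```

```bash
python3 -c "
from plan import *
rel([.5847,.0216,.22],.43+np.pi/2)"
```

```text
t 1.1 pos [ 0.4322 -0.2177  0.239 ] jaw -1.1354 tx [-5.e-04  9.e-04 -1.e+00] F [ 1.6 -0.8  0.1] w 0.0856 q [ 0.51  0.3  -0.21  1.95  0.08  0.89 -0.87]
rel cm [  1.917 -15.264 -23.925] twist 0.005
```

Request:
arm_command(commands=[{"dx": 0, "dy": -1.9, "dz": -3, "twist": 0}, {"dx": 0, "dy": -3.8, "dz": -6, "twist": 0}, {"dx": 0, "dy": -5.7, "dz": -9, "twist": 0}, {"dx": 0, "dy": -7.6, "dz": -12, "twist": 0}, {"dx": 0, "dy": -9.5, "dz": -15, "twist": 0}, {"dx": 0, "dy": -11.4, "dz": -18, "twist": 0}, {"dx": 0.5, "dy": -13.3, "dz": -21, "twist": 0}, {"dx": 1, "dy": -15.2, "dz": -23.9, "twist": 0}, {"dx": 1.9, "dy": -15.26, "dz": -23.92, "twist": 0}, {"dx": 1.9, "dy": -15.26, "dz": -23.92, "twist": 0}, {"dx": 1.9, "dy": -15.26, "dz": -23.92, "twist": 0}])

```text
clock: 2.02
position: [0.5841, 0.0211, 0.2196]
tool_rot: [-0.615, 1.569, 2.962]
force: [-0.7, -0.4, 0.0]
grip_width: 0.0855
```

```bash
python3 - <<'E'
from plan import *
rel([.5847,.0216,.115],.43+np.pi/2)
for n in('side','top'): cv2.imwrite(f'pics/{n}1.png',imaging.grab_frame(n)[:,:,::-1])
crop('pics/side1.png','pics/e1.png',270,120,80,80,7)
crop('pics/top1.png','pics/e2.png',300,150,80,80,7)
E
```

```text
t 2.02 pos [0.5841 0.0211 0.2196] jaw -1.1354 tx [-2.2e-03  4.0e-04 -1.0e+00] F [-0.7 -0.4  0. ] w 0.0855 q [ 0.06  0.49 -0.27  1.72  0.16  0.96 -1.41]
rel cm [ 1.0456e+01 -7.0000e-03 -9.3000e-02] twist 0.005
```

View pics/e1.png

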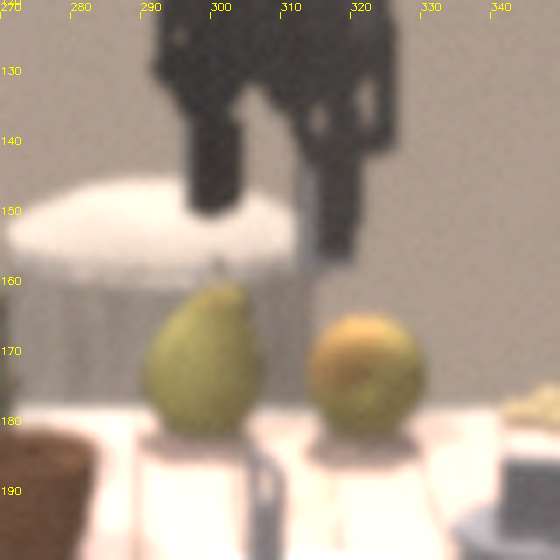

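View pics/e2.png

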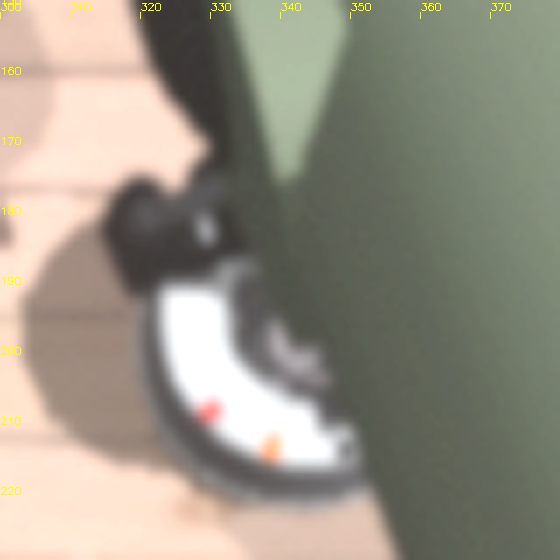

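The open fingers are above the strap and on either side of it, with tips at about (300,150) and (318,157) in the side view. Next I descend and close.

Request:
arm_command(commands=[{"dx": 2, "dy": 0, "dz": 0, "twist": 0}, {"dx": 4, "dy": 0, "dz": 0, "twist": 0}, {"dx": 6, "dy": 0, "dz": 0, "twist": 0}, {"dx": 8, "dy": 0, "dz": -0.05, "twist": 0}, {"dx": 9.3, "dy": 0, "dz": -0.1, "twist": 0}, {"dx": 10.2, "dy": 0, "dz": -0.1, "twist": 0}, {"dx": 10.2, "dy": 0, "dz": -0.1, "twist": 0}, {"dx": 10.2, "dy": 0, "dz": -0.1, "twist": 0}])

```text
clock: 2.78
position: [0.5854, 0.0202, 0.1191]
tool_rot: [-1.144, 1.57, 2.43]
force: [-0.5, 0.2, 1.3]
grip_width: 0.085
```

```bash
python3 - <<'E'
from plan import *
rel([.5847,.0216,.117],.43+np.pi/2)
for n in('side',): cv2.imwrite(f'pics/{n}2.png',imaging.grab_frame(n)[:,:,::-1])
crop('pics/side2.png','pics/e3.png',270,160,80,60,8)
E
```

```text
t 2.78 pos [0.5854 0.0202 0.1191] jaw -1.1377 tx [-3.e-04  2.e-04 -1.e+00] F [-0.5  0.2  1.3] w 0.085 q [ 0.04  0.62 -0.25  1.8   0.21  0.75 -1.46]
rel cm [ 0.209 -0.154  0.008] twist 0.003
```

View pics/e3.png

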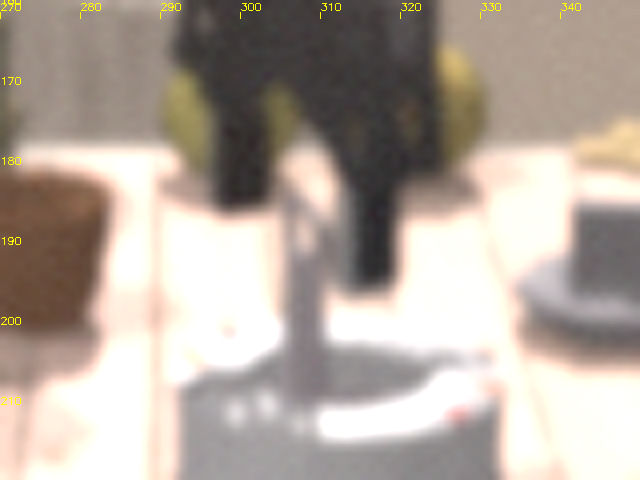

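Request:
arm_command(commands=[{"dx": 0.2, "dy": -0.1, "dz": 0, "twist": 0}, {"dx": 0.2, "dy": -0.1, "dz": 0, "twist": 0}, {"dx": 0.2, "dy": -0.1, "dz": 0, "twist": 0}, {"dx": 0.2, "dy": -0.1, "dz": 0, "twist": 0}, {"dx": 0.2, "dy": -0.1, "dz": 0, "twist": 0}, {"dx": 0.2, "dy": -0.1, "dz": 0, "twist": 0}, {"dx": 0.2, "dy": -0.1, "dz": 0, "twist": 0}, {"dx": 0.2, "dy": -0.1, "dz": 0, "twist": 0}], grip=1, squeeze=40)

```text
clock: 3.5
position: [0.5855, 0.0214, 0.1178]
tool_rot: [3.072, 1.57, 0.364]
force: [-0.4, 1.1, 5.0]
grip_width: 0.0232
```

```bash
python3 - <<'E'
from plan import *
rel([.5847,.0216,.117],.43+np.pi/2)
for n in('side',): cv2.imwrite(f'pics/{n}3.png',imaging.grab_frame(n)[:,:,::-1])
crop('pics/side3.png','pics/e4.png',270,160,80,60,8)
E
```

```text
t 3.5 pos [0.5855 0.0214 0.1178] jaw -1.1374 tx [ 1.2e-03  4.0e-04 -1.0e+00] F [-0.4  1.1  5. ] w 0.0232 q [ 0.03  0.62 -0.25  1.8   0.21  0.75 -1.46]
rel cm [ 0.081 -0.049  0.068] twist 0.003
```

View pics/e4.png

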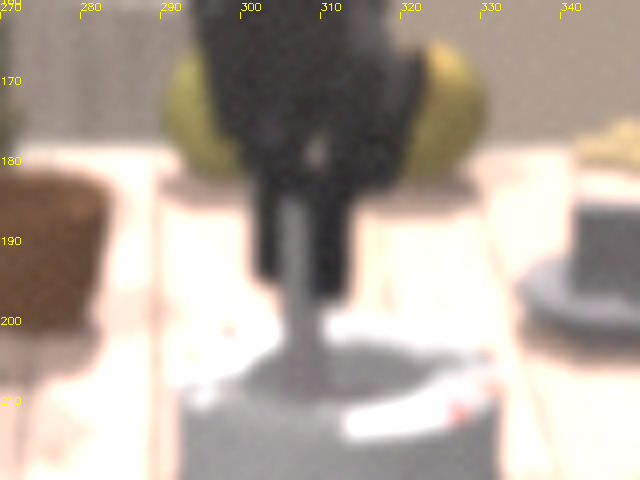

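Request:
arm_command(commands=[{"dx": -1, "dy": 0, "dz": 0, "twist": 0}, {"dx": -3, "dy": 0, "dz": 0, "twist": 0}, {"dx": -5, "dy": 0, "dz": 0, "twist": 0}, {"dx": -7, "dy": 0, "dz": 0, "twist": 0}, {"dx": -9, "dy": 0, "dz": 0, "twist": 0}, {"dx": -11, "dy": 0, "dz": 0, "twist": 0}, {"dx": -12, "dy": 0, "dz": 0, "twist": 0}, {"dx": -12, "dy": 0, "dz": 0, "twist": 0}])

```text
clock: 4.22
position: [0.5862, 0.0215, 0.2402]
tool_rot: [2.844, 1.566, 0.136]
force: [0.4, 0.3, 0.3]
grip_width: 0.023
```

```bash
python3 - <<'E'
from plan import *
rel([.377,.2795,.235],.028-np.pi/2)
for n in('side',): cv2.imwrite(f'pics/{n}4.png',imaging.grab_frame(n)[:,:,::-1])
crop('pics/side4.png','pics/e5.png',270,110,80,90,7)
print(atz('top',199,267,.122))
E
```

```text
t 4.22 pos [0.5862 0.0215 0.2402] jaw -1.1375 tx [ 4.5e-03  6.0e-04 -1.0e+00] F [0.4 0.3 0.3] w 0.023 q [ 0.06  0.47 -0.28  1.7   0.15  0.99 -1.41]
rel cm [  0.443 -32.203   8.155] twist 0.405
[0.37840795 0.37498721 0.122     ]
```

View pics/e5.png

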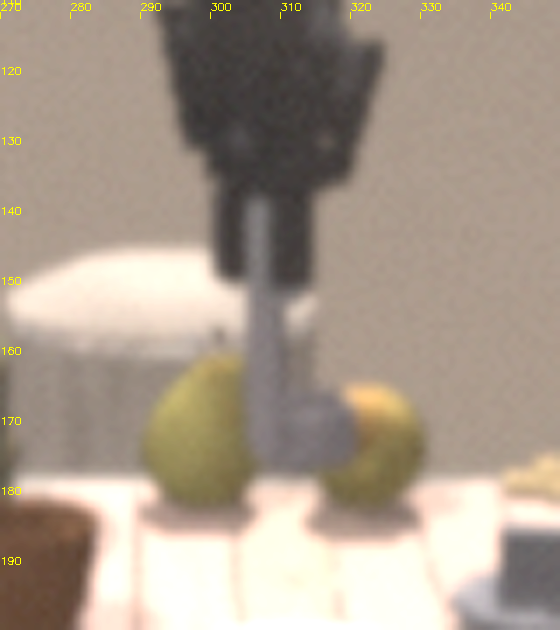

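The ladle came out held upright, with its bowl at (315,172). I'll carry it to a point in front of the peg.

Request:
arm_command(commands=[{"dx": 0, "dy": -2, "dz": 0.5, "twist": 0.03}, {"dx": 0, "dy": -5, "dz": 1.3, "twist": 0.06}, {"dx": 0, "dy": -8, "dz": 2, "twist": 0.1}, {"dx": 0, "dy": -11, "dz": 2.8, "twist": 0.14}, {"dx": 0, "dy": -14, "dz": 3.5, "twist": 0.18}, {"dx": 0, "dy": -17, "dz": 4.3, "twist": 0.22}, {"dx": 0, "dy": -20, "dz": 5, "twist": 0.26}, {"dx": 0, "dy": -23, "dz": 5.8, "twist": 0.3}, {"dx": 0, "dy": -26, "dz": 6.6, "twist": 0.34}, {"dx": 0, "dy": -29, "dz": 7.3, "twist": 0.38}, {"dx": 0.2, "dy": -31, "dz": 7.9, "twist": 0.4}, {"dx": 0.4, "dy": -32.2, "dz": 8.2, "twist": 0.405}])

```text
clock: 5.27
position: [0.3738, 0.2808, 0.2331]
tool_rot: [-3.141, 1.57, 0.03]
force: [-0.5, 0.7, -1.0]
grip_width: 0.023
```

```bash
python3 - <<'E'
from plan import *
rel([.377,.280,.1155],.028-np.pi/2)
E
```

```text
t 5.27 pos [0.3738 0.2808 0.2331] jaw -1.5412 tx [ 0.0011  0.     -1.    ] F [-0.5  0.7 -1. ] w 0.023 q [-0.5   0.29 -0.33  1.99  0.12  0.87 -2.44]
rel cm [11.763  0.087 -0.308] twist 0.002
```

Request:
arm_command(commands=[{"dx": 2, "dy": 0.05, "dz": -0.1, "twist": 0}, {"dx": 4, "dy": 0.08, "dz": -0.2, "twist": 0}, {"dx": 6, "dy": 0.08, "dz": -0.3, "twist": 0}, {"dx": 8, "dy": 0.08, "dz": -0.3, "twist": 0}, {"dx": 10, "dy": 0.08, "dz": -0.3, "twist": 0}, {"dx": 11.3, "dy": 0.08, "dz": -0.3, "twist": 0}, {"dx": 11.8, "dy": 0.08, "dz": -0.3, "twist": 0}, {"dx": 11.8, "dy": 0.08, "dz": -0.3, "twist": 0}, {"dx": 11.8, "dy": 0.08, "dz": -0.3, "twist": 0}])

```text
clock: 6.02
position: [0.3767, 0.28, 0.1151]
tool_rot: [2.44, 1.57, -0.672]
force: [1.1, 0.0, -0.7]
grip_width: 0.0229
```

```bash
python3 - <<'E'
from plan import *
rel([.377,.280,.1155],.028-np.pi/2)
for n in('side','top'): cv2.imwrite(f'pics/{n}5.png',imaging.grab_frame(n)[:,:,::-1])
crop('pics/side5.png','pics/f1.png',350,190,80,80,9)
crop('pics/top5.png','pics/f2.png',205,205,70,70,8)
E
```

```text
t 6.02 pos [0.3767 0.28   0.1151] jaw -1.5409 tx [ 5.e-04 -4.e-04 -1.e+00] F [ 1.1  0.  -0.7] w 0.0229 q [-0.6   0.48 -0.22  2.1   0.18  0.58 -2.48]
rel cm [-0.045  0.004 -0.029] twist 0.002
```

View pics/f1.png

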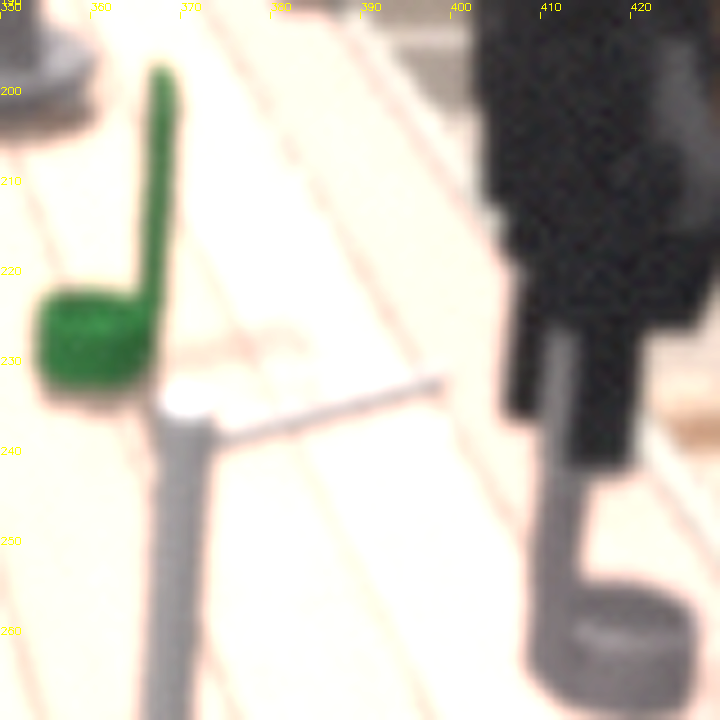

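View pics/f2.png

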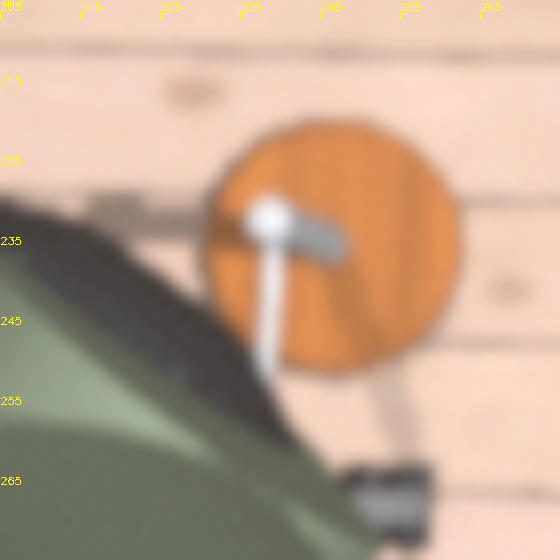

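```bash
python3 - <<'E'
from ov import *
L=ladle_pts(.3767-.0195,.280,.03,.1313-.088)
c=cv2.convertScaleAbs(draw('pics/side5.png','side','',L,385,205,50,70,9),alpha=1.5); cv2.imwrite('pics/g1.png',c)
print(proj('side',[.4068,.2803,.125]),proj('side',[.4068+.026,.2803,.118]),proj('side',[.465,.282,.122]))
E
```

```text
[398.57143789 231.86159705] [385.88505647 235.14229845] [370.72888324 233.98310749]
```

View pics/g1.png

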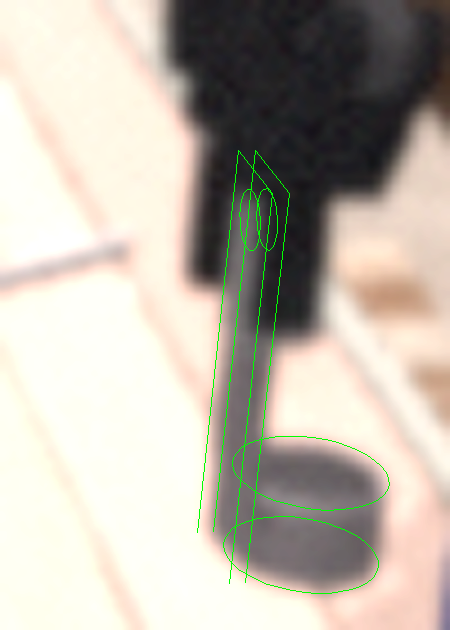

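Request:
arm_command(commands=[{"dx": 0.1, "dy": 0, "dz": 0, "twist": 0}, {"dx": 0.2, "dy": 0, "dz": -0.6, "twist": 0}, {"dx": 0.4, "dy": 0, "dz": -1.2, "twist": 0}, {"dx": 0.55, "dy": 0, "dz": -1.8, "twist": 0}, {"dx": 0.7, "dy": 0, "dz": -2.4, "twist": 0}, {"dx": 0.9, "dy": 0, "dz": -3, "twist": 0}, {"dx": 1.05, "dy": 0, "dz": -3.6, "twist": 0}, {"dx": 1.05, "dy": 0, "dz": -3.6, "twist": 0}])

```text
clock: 6.78
position: [0.4144, 0.2812, 0.105]
tool_rot: [-2.857, 1.569, 0.313]
force: [1.1, 0.6, 0.4]
grip_width: 0.0229
```

```bash
python3 - <<'E'
from plan import *
rel([.435,.2815,.1],.028-np.pi/2)
for n in('side','top'): cv2.imwrite(f'pics/{n}6.png',imaging.grab_frame(n)[:,:,::-1])
crop('pics/side6.png','pics/f3.png',350,190,80,80,9)
crop('pics/top6.png','pics/f4.png',205,205,70,70,8)
E
```

```text
t 6.78 pos [0.4144 0.2812 0.105 ] jaw -1.5422 tx [ 2.1e-03  7.0e-04 -1.0e+00] F [1.1 0.6 0.4] w 0.0229 q [-0.56  0.53 -0.21  2.03  0.19  0.6  -2.44]
rel cm [ 0.5    0.029 -2.056] twist 0.001
```

View pics/f3.png

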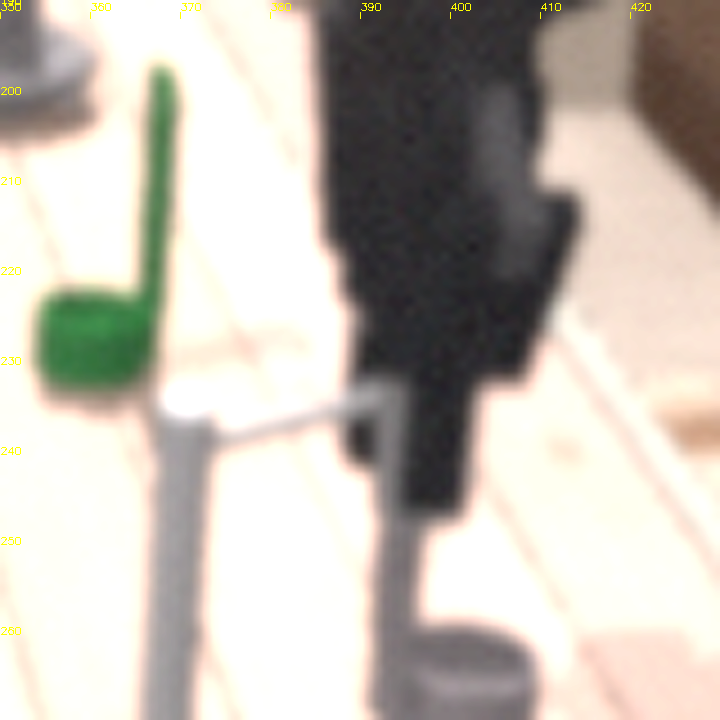

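View pics/f4.png

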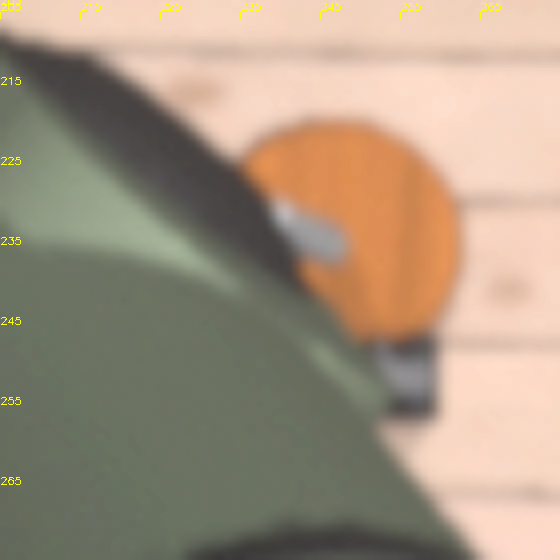

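Request:
arm_command(commands=[{"dx": 0.15, "dy": 0.02, "dz": -0.5, "twist": 0}, {"dx": 0.25, "dy": 0.02, "dz": -1, "twist": 0}, {"dx": 0.4, "dy": 0.02, "dz": -1.5, "twist": 0}, {"dx": 0.5, "dy": 0.02, "dz": -2, "twist": 0}, {"dx": 0.6, "dy": 0.02, "dz": -2.3, "twist": 0}, {"dx": 0.6, "dy": 0.02, "dz": -2.3, "twist": 0}])

```text
clock: 7.38
position: [0.4371, 0.2816, 0.099]
tool_rot: [-2.842, 1.569, 0.328]
force: [0.2, -0.2, -0.3]
grip_width: 0.023
```

```bash
python3 - <<'E'
from plan import *
rel([.435,.2815,.1],.028-np.pi/2)
for n in('side',): cv2.imwrite(f'pics/{n}7.png',imaging.grab_frame(n)[:,:,::-1])
crop('pics/side7.png','pics/f5.png',350,190,80,80,9)
E
```

```text
t 7.38 pos [0.4371 0.2816 0.099 ] jaw -1.5423 tx [ 2.e-03  7.e-04 -1.e+00] F [ 0.2 -0.2 -0.3] w 0.023 q [-0.53  0.57 -0.2   1.98  0.19  0.61 -2.41]
rel cm [-0.103  0.006  0.215] twist 0.0
```

View pics/f5.png

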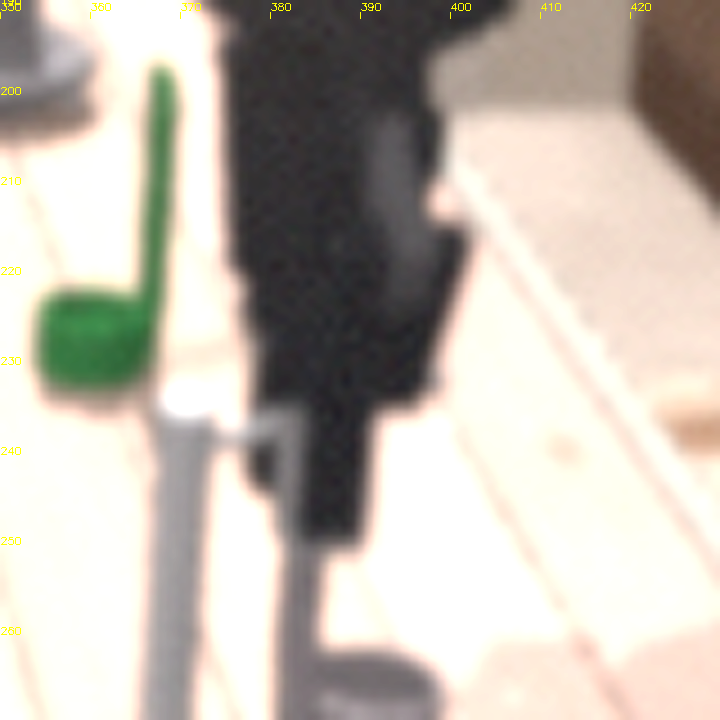

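Request:
arm_command(commands=[{"dx": 0.15, "dy": 0, "dz": 0, "twist": 0}, {"dx": 0.3, "dy": 0, "dz": 0, "twist": 0}, {"dx": 0.3, "dy": 0, "dz": 0, "twist": 0}])

```text
clock: 7.68
position: [0.437, 0.2818, 0.0974]
tool_rot: [-2.841, 1.567, 0.329]
force: [-5.6, -5.8, 32.9]
grip_width: 0.0229
```

Request:
arm_command(commands=[{"dx": 0, "dy": 0, "dz": 0, "twist": 0}, {"dx": 0, "dy": 0, "dz": 0, "twist": 0}, {"dx": 0, "dy": 0, "dz": 0, "twist": 0}, {"dx": 0, "dy": 0, "dz": 0, "twist": 0}, {"dx": 0, "dy": 0, "dz": 0, "twist": 0}, {"dx": 0, "dy": 0, "dz": 0, "twist": 0}], grip=-0.3)

```text
clock: 8.18
position: [0.4369, 0.2818, 0.0973]
tool_rot: [-2.857, 1.568, 0.313]
force: [0.2, 0.1, 0.7]
grip_width: 0.0555
```

```bash
python3 - <<'E'
from plan import *
rel([.435,.2815,.1],.028-np.pi/2)
for n in('side',): cv2.imwrite(f'pics/{n}8.png',imaging.grab_frame(n)[:,:,::-1])
crop('pics/side8.png','pics/f6.png',350,190,80,80,9)
E
```

```text
t 8.18 pos [0.4369 0.2818 0.0973] jaw -1.5421 tx [ 2.9e-03  9.0e-04 -1.0e+00] F [0.2 0.1 0.7] w 0.0555 q [-0.54  0.57 -0.2   1.98  0.19  0.6  -2.41]
rel cm [-0.275  0.027  0.189] twist 0.001
```

View pics/f6.png

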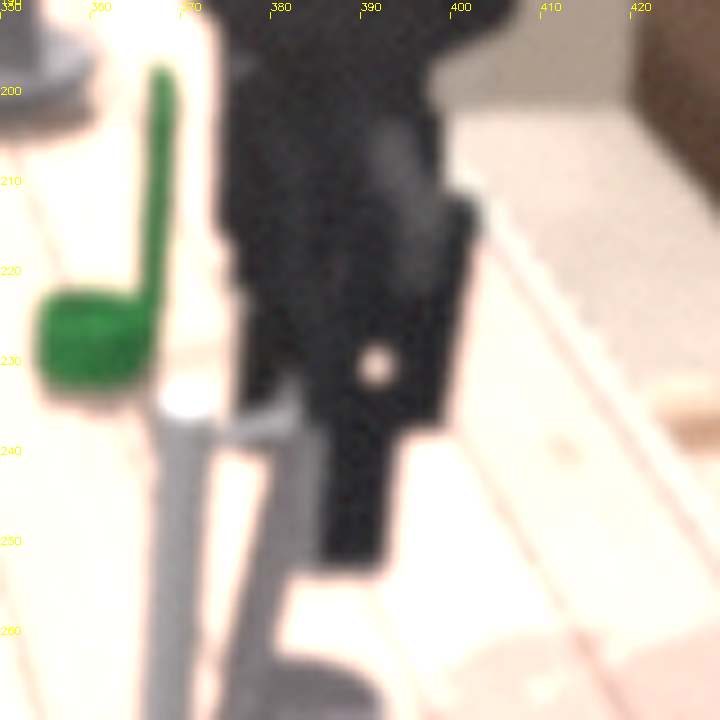

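The ladle swung free and hangs on the peg: its strap now leans at (375–386, 235–270). I'll retract upward.

Request:
arm_command(commands=[{"dx": -0.5, "dy": 0, "dz": 0, "twist": 0}, {"dx": -1.5, "dy": 0, "dz": 0, "twist": 0}, {"dx": -3, "dy": 0, "dz": 0, "twist": 0}, {"dx": -5, "dy": 0, "dz": 0, "twist": 0}, {"dx": -7, "dy": 0, "dz": 0, "twist": 0}, {"dx": -9, "dy": 0, "dz": 0, "twist": 0}, {"dx": -11, "dy": 0, "dz": 0, "twist": 0}, {"dx": -12.5, "dy": 0, "dz": 0, "twist": 0}, {"dx": -13.5, "dy": 0, "dz": 0, "twist": 0}])

```text
clock: 8.98
position: [0.4368, 0.282, 0.2348]
tool_rot: [-2.716, 1.565, 0.454]
force: [0.8, -1.1, -0.2]
grip_width: 0.0552
```

```bash
python3 - <<'E'
from plan import *
rel([.4375,-.2430,.225],-.181-np.pi/2)
for n in('side',): cv2.imwrite(f'pics/{n}9.png',imaging.grab_frame(n)[:,:,::-1])
crop('pics/side9.png','pics/f7.png',350,190,80,80,8)
E
```

```text
t 8.98 pos [0.4368 0.282  0.2348] jaw -1.5421 tx [ 0.0048  0.0023 -1.    ] F [ 0.8 -1.1 -0.2] w 0.0552 q [-0.5   0.37 -0.25  1.87  0.11  0.91 -2.34]
rel cm [ 0.857 52.479  1.441] twist 0.21
```

View pics/f7.png

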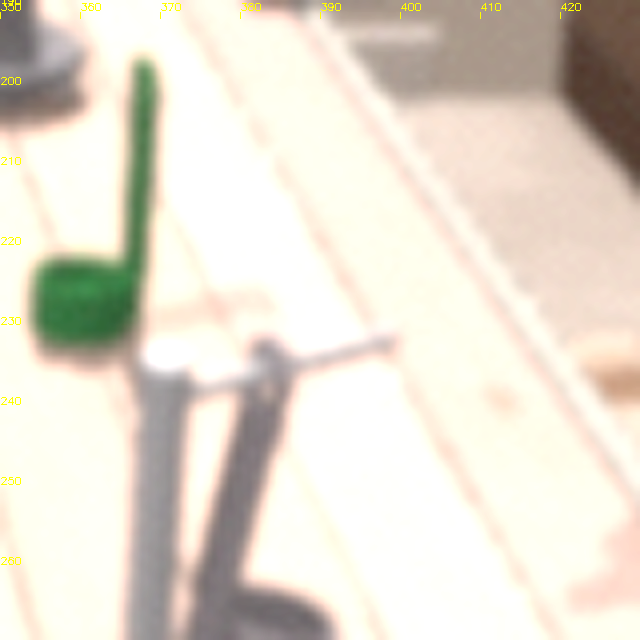

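The ladle hangs by its hole at (383,236). Next is the lid.

Request:
arm_command(commands=[{"dx": 0, "dy": 2, "dz": 0, "twist": 0}, {"dx": 0, "dy": 5, "dz": 0.1, "twist": 0.02}, {"dx": 0, "dy": 9, "dz": 0.2, "twist": 0.04}, {"dx": 0, "dy": 13, "dz": 0.3, "twist": 0.06}, {"dx": 0, "dy": 17, "dz": 0.4, "twist": 0.08}, {"dx": 0, "dy": 21, "dz": 0.5, "twist": 0.1}, {"dx": 0, "dy": 25, "dz": 0.6, "twist": 0.12}, {"dx": 0, "dy": 29, "dz": 0.7, "twist": 0.14}, {"dx": 0, "dy": 33, "dz": 0.8, "twist": 0.16}, {"dx": 0, "dy": 37, "dz": 1, "twist": 0.18}, {"dx": 0, "dy": 41, "dz": 1.1, "twist": 0.2}, {"dx": 0, "dy": 44, "dz": 1.2, "twist": 0.21}], grip=-0.7)

```text
clock: 10.03
position: [0.4369, -0.1611, 0.2344]
tool_rot: [-2.544, 1.564, 0.413]
force: [0.6, 0.8, 0.1]
grip_width: 0.0723
```

```bash
python3 - <<'E'
from plan import *
rel([.4375,-.2430,.16],-.181-np.pi/2)
cv2.imwrite('pics/top9.png',imaging.grab_frame('top')[:,:,::-1])
crop('pics/top9.png','pics/g2.png',405,215,70,70,9)
crop('pics/top9.png','pics/g3.png',205,205,70,70,8)
E
```

```text
t 10.03 pos [ 0.4369 -0.1611  0.2344] jaw -1.7552 tx [ 0.0058  0.0025 -1.    ] F [0.6 0.8 0.1] w 0.0723 q [ 0.23  0.27  0.    2.01 -0.01  0.85 -1.52]
rel cm [ 7.417  8.07  -1.518] twist -0.003
```

View pics/g2.png

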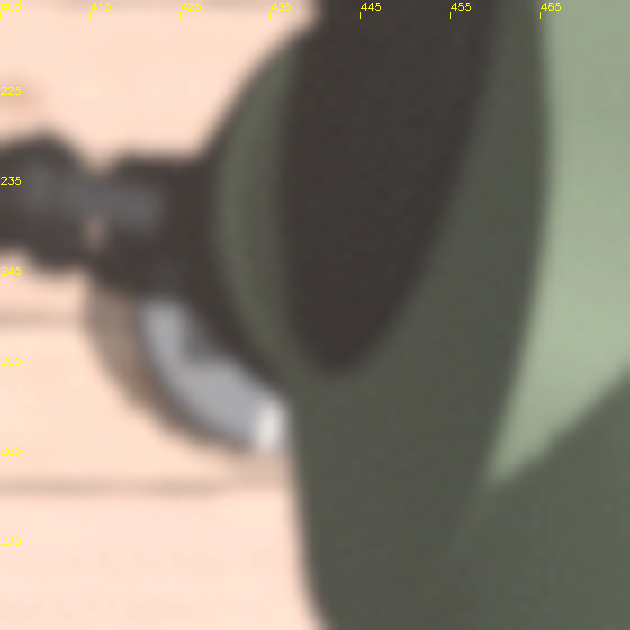

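View pics/g3.png

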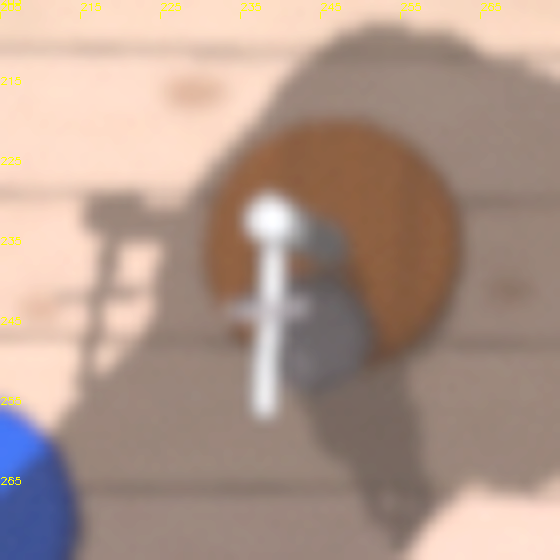

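Request:
arm_command(commands=[{"dx": 1, "dy": 3, "dz": -0.3, "twist": 0}, {"dx": 2, "dy": 6, "dz": -0.8, "twist": 0}, {"dx": 4, "dy": 7.8, "dz": -1.3, "twist": 0}, {"dx": 6, "dy": 8.07, "dz": -1.5, "twist": 0}, {"dx": 7.4, "dy": 8.07, "dz": -1.52, "twist": 0}, {"dx": 7.4, "dy": 8.07, "dz": -1.52, "twist": 0}, {"dx": 7.4, "dy": 8.07, "dz": -1.52, "twist": 0}], grip=-0.7)

```text
clock: 10.67
position: [0.4364, -0.2473, 0.16]
tool_rot: [-2.593, 1.566, 0.359]
force: [0.3, -0.2, 1.0]
grip_width: 0.0725
```

```bash
python3 - <<'E'
from plan import *
rel([.4375,-.2430,.034],-.181-np.pi/2)
cv2.imwrite('pics/side10.png',imaging.grab_frame('side')[:,:,::-1])
crop('pics/side10.png','pics/g4.png',315,135,70,70,9)
E
```

```text
t 10.67 pos [ 0.4364 -0.2473  0.16  ] jaw -1.7597 tx [ 0.0042  0.0016 -1.    ] F [ 0.3 -0.2  1. ] w 0.0725 q [ 0.38  0.44  0.03  2.   -0.03  0.7  -1.34]
rel cm [12.598 -0.417  0.022] twist -0.008
```

View pics/g4.png

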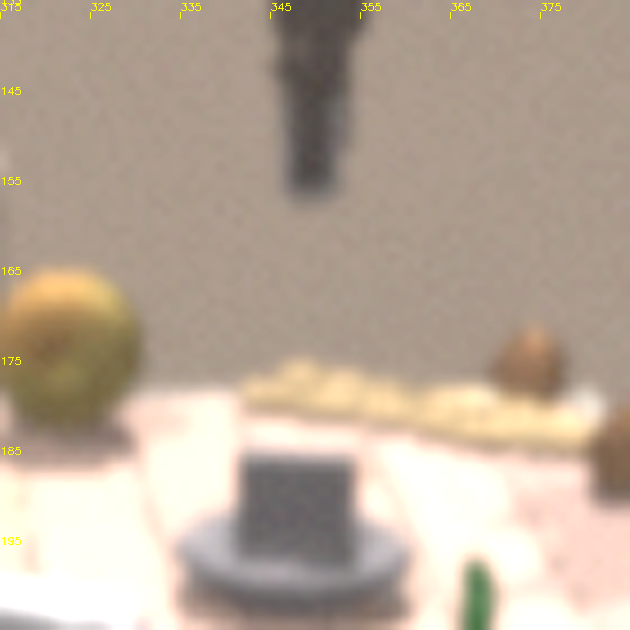

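```bash
python3 - <<'E'
from plan import *
print(proj('side',[.4364,-.2473,.155]),proj('side',[.4375,-.243,.04]),proj('side',[.4375,-.243,.056]),proj('side',[.4375,-.243,.0]))
E
```

```text
[349.28104585 155.47023219] [347.68309479 189.02096469] [347.87917255 184.51978617] [347.20013786 200.10776695]
```

Request:
arm_command(commands=[{"dx": 2, "dy": -0.2, "dz": 0, "twist": 0}, {"dx": 5, "dy": -0.4, "dz": 0, "twist": 0}, {"dx": 8, "dy": -0.42, "dz": 0, "twist": -0.005}, {"dx": 10.5, "dy": -0.42, "dz": 0, "twist": -0.008}, {"dx": 12, "dy": -0.42, "dz": 0, "twist": -0.008}, {"dx": 12.5, "dy": -0.42, "dz": 0, "twist": -0.008}, {"dx": 12.5, "dy": -0.42, "dz": 0, "twist": -0.008}, {"dx": 12.5, "dy": -0.42, "dz": 0, "twist": -0.008}])

```text
clock: 11.38
position: [0.439, -0.2434, 0.0369]
tool_rot: [-2.906, 1.564, 0.055]
force: [0.0, 0.7, 0.2]
grip_width: 0.0726
```

Request:
arm_command(commands=[{"dx": 0, "dy": 0, "dz": 0, "twist": 0}, {"dx": 0, "dy": 0, "dz": 0, "twist": 0}, {"dx": 0, "dy": 0, "dz": 0, "twist": 0}, {"dx": 0, "dy": 0, "dz": 0, "twist": 0}, {"dx": 0, "dy": 0, "dz": 0, "twist": 0}, {"dx": 0, "dy": 0, "dz": 0, "twist": 0}, {"dx": 0, "dy": 0, "dz": 0, "twist": 0}, {"dx": 0, "dy": 0, "dz": 0, "twist": 0}, {"dx": 0, "dy": 0, "dz": 0, "twist": 0}], grip=1, squeeze=60)

```text
clock: 12.13
position: [0.4392, -0.2435, 0.0374]
tool_rot: [-2.936, 1.563, 0.025]
force: [-2.1, 0.2, 9.9]
grip_width: 0.0127
```

```bash
python3 - <<'E'
from plan import *
rel([.4375,-.2430,.034],-.181-np.pi/2)
for n in('side','top'): cv2.imwrite(f'pics/{n}11.png',imaging.grab_frame(n)[:,:,::-1])
crop('pics/side11.png','pics/g5.png',315,145,70,70,9)
crop('pics/top11.png','pics/g6.png',405,215,70,70,9)
E
```

```text
t 12.13 pos [ 0.4392 -0.2435  0.0374] jaw -1.7514 tx [ 7.3e-03  2.0e-04 -1.0e+00] F [-2.1  0.2  9.9] w 0.0127 q [ 0.38  0.66  0.01  2.06 -0.03  0.42 -1.34]
rel cm [ 0.337 -0.018  0.18 ] twist 0.0
```

View pics/g5.png

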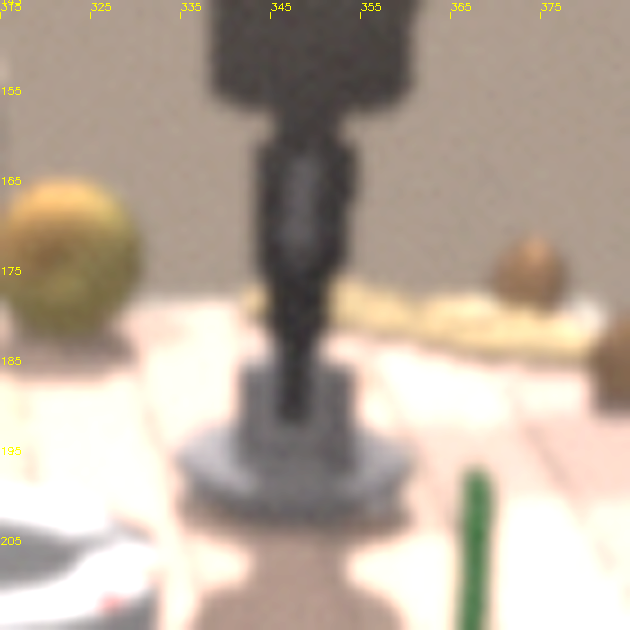

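View pics/g6.png

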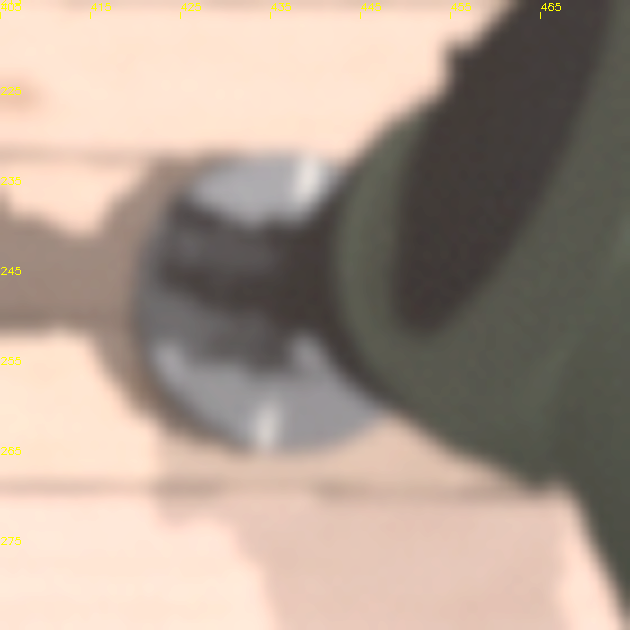

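```bash
python3 - <<'E'
from plan import *
def cen(f,x0,y0,x1,y1,fn):
    im=cv2.imread(f)[y0:y1,x0:x1].astype(float); w=np.clip(fn(im),0,None); w[w<.3*w.max()]=0
    yy,xx=np.mgrid[y0:y1,x0:x1]; return np.array([(w*xx).sum()/w.sum(),(w*yy).sum()/w.sum()])
br=lambda m:m.min(2)-165
br=lambda m:m[...,0]-np.percentile(m[...,0],70)  # blue channel: white vs. others
for f in('pics/top0.png','pics/top11.png'):
    a=cen(f,435,232,443,238,br); b=cen(f,431,259,438,266,br)
    A,B=atz('top',*a,.02)[:2],atz('top',*b,.02)[:2]
    print(f,a,b,(A+B)/2,np.arctan2(*(A-B)[::-1]),np.linalg.norm(A-B))
f='pics/top0.png'
org=lambda m:m[...,2]-m[...,0]-60
for (p,q) in(((349.5,177),(338.5,213.8)),((358.5,182),(329.8,208.7))):
    r=[]
    for c in(p,q):
        x,y=int(c[0]),int(c[1]); r.append(cen(f,x-4,y-4,x+5,y+5,lambda m:(m[...,2]-m[...,0])-np.median(m[...,2]-m[...,0])-15))
    A,B=[atz('top',*c,.08)[:2] for c in r]; print(np.round(r,2),(A+B)/2,np.arctan2(*(A-B)[::-1]),np.linalg.norm(A-B))
E
```

```text
pics/top0.png [438.67751938 234.05581395] [434.34693878 261.92517007] [ 0.43961878 -0.2422594 ] -0.17948864425242975 0.07746607716743048
pics/top11.png [438.65496049 233.88410887] [434.06666667 262.03703704] [ 0.43969764 -0.24184817] -0.18677354770662213 0.07837119419676394
[[349.79 176.16]
 [338.32 213.54]] [0.57279129 0.01574759] -0.28519274916647164 0.10494763074686156
[[359.08 181.08]
 [329.69 208.26]] [0.57313752 0.01478351] -0.8046044751679947 0.107001286771795
```

Request:
arm_command(commands=[{"dx": -1, "dy": 0, "dz": 0, "twist": 0}, {"dx": -3, "dy": 0, "dz": 0, "twist": 0}, {"dx": -6, "dy": 0, "dz": 0, "twist": 0}, {"dx": -9, "dy": 0, "dz": 0, "twist": 0}, {"dx": -12, "dy": 0, "dz": 0, "twist": 0}, {"dx": -14, "dy": 0, "dz": 0, "twist": 0}, {"dx": -14, "dy": 0, "dz": 0, "twist": 0}], squeeze=80)

```text
clock: 12.82
position: [0.4395, -0.2443, 0.1817]
tool_rot: [-3.121, 1.558, -0.16]
force: [0.7, -0.6, -0.3]
grip_width: 0.0128
```

```bash
python3 - <<'E'
from plan import *
rel([.5725,.0138,.175],.246-np.pi/2)
E
```

```text
t 12.82 pos [ 0.4395 -0.2443  0.1817] jaw -1.7518 tx [ 0.0126 -0.002  -0.9999] F [ 0.7 -0.6 -0.3] w 0.0128 q [ 0.37  0.4   0.03  1.99 -0.02  0.74 -1.34]
rel cm [  0.785 -27.781  -8.426] twist -0.427
```

Request:
arm_command(commands=[{"dx": 0, "dy": -2, "dz": -0.6, "twist": -0.02}, {"dx": 0, "dy": -5, "dz": -1.5, "twist": -0.07}, {"dx": 0, "dy": -8, "dz": -2.4, "twist": -0.12}, {"dx": 0, "dy": -11, "dz": -3.3, "twist": -0.17}, {"dx": 0, "dy": -14, "dz": -4.2, "twist": -0.22}, {"dx": 0, "dy": -17, "dz": -5.1, "twist": -0.27}, {"dx": 0, "dy": -20, "dz": -6, "twist": -0.32}, {"dx": 0.2, "dy": -23, "dz": -7, "twist": -0.37}, {"dx": 0.4, "dy": -26, "dz": -7.9, "twist": -0.41}, {"dx": 0.6, "dy": -27.8, "dz": -8.4, "twist": -0.427}, {"dx": 0.6, "dy": -27.8, "dz": -8.4, "twist": -0.427}, {"dx": 0.6, "dy": -27.8, "dz": -8.4, "twist": -0.427}])

```text
clock: 13.82
position: [0.5719, 0.0149, 0.1763]
tool_rot: [2.719, 1.559, -0.175]
force: [-0.1, -1.0, -1.0]
grip_width: 0.0125
```

```bash
python3 - <<'E'
from plan import *
rel([.5725,.0138,.13],.246-np.pi/2)
for n in('side','top'): cv2.imwrite(f'pics/{n}12.png',imaging.grab_frame(n)[:,:,::-1])
crop('pics/side12.png','pics/g7.png',270,140,90,90,7)
crop('pics/top12.png','pics/g8.png',305,155,80,80,8)
E
```

```text
t 13.82 pos [0.5719 0.0149 0.1763] jaw -1.3231 tx [ 0.0113 -0.002  -0.9999] F [-0.1 -1.  -1. ] w 0.0125 q [-0.05  0.51 -0.11  1.81  0.08  0.82 -1.52]
rel cm [4.627 0.101 0.015] twist 0.002
```

View pics/g7.png

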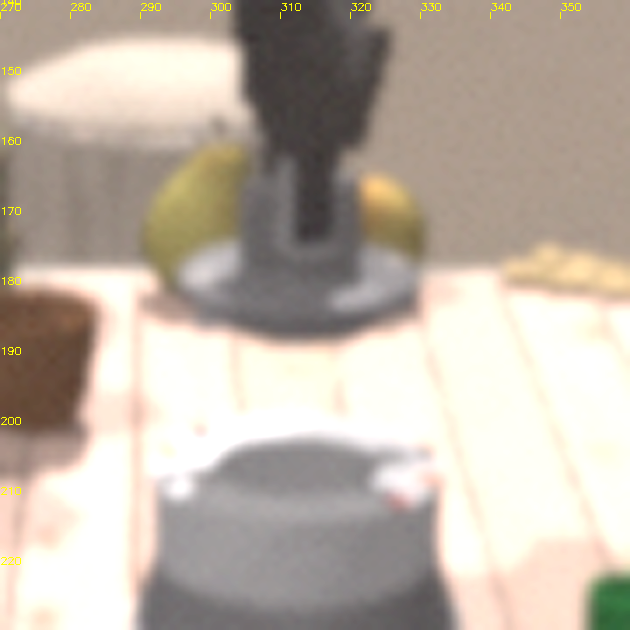

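View pics/g8.png

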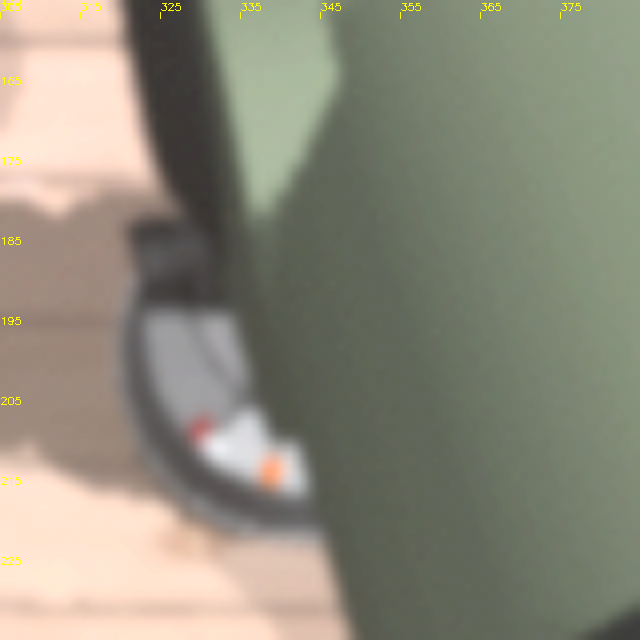

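```bash
python3 - <<'E'
from plan import *
for p in([.5719,.0149,.156],[.573,.0153,.156],[.573,.0153,.08]): print(p,proj('side',p))
# rim/disc edge profiles
im=cv2.imread('pics/side12.png').astype(int)
for v in(178,179,180,181): print(v,im[v,288:336].sum(1)//3)
for v in(206,208): print(v,im[v,286:338].sum(1)//3)
for v in(216,218): print(v,im[v,286:338].sum(1)//3)
E
```

```text
[0.5719, 0.0149, 0.156] [312.10657528 179.2431074 ]
[0.573, 0.0153, 0.156] [311.69641808 179.2905402 ]
[0.573, 0.0153, 0.08] [311.44763649 206.20224276]
178 [134 131 126 109  88  73  80  92 111 124 132 135 129 122 114 100  81  68
  64  62  61  61  63  61  60  59  58  56  58  56  56  57  64  80  95 101
 103 107 107 105  97  96 108 117 123 125 126 128]
179 [161 156 152 137 106  78  76  92 113 128 134 134 124 112 100  89  74  68
  66  64  64  65  67  65  63  59  62  60  58  60  60  59  66  81  98 102
 104 104 104 102 101 104 119 135 140 144 148 153]
180 [170 161 160 148 118  85  72  85 104 118 122 119 107  93  83  77  69  69
  69  68  67  66  66  66  67  64  65  65  64  64  67  73  78  93 107 109
 105 104 102 101  96 104 124 139 147 150 156 163]
181 [170 154 146 140 115  89  74  76  87  95 103 103  97  87  80  73  72  69
  70  68  65  67  69  71  69  69  66  67  68  77  86  94 100 108 114 111
 109 101  97  91  88  97 125 143 147 149 152 158]
206 [183 180 167 151 163 177 183 179 179 179 176 171 168 157 135 107  88  83
  85  87  86  85  85  87  86  86  87  86  88  88  88  90  87  87  87  85
  87  99 119 132 139 145 150 157 158 158 166 172 172 164 165 173]
208 [185 180 168 151 156 156 151 145 149 160 158 137 114 103  95  95  91  89
  87  87  87  84  86  87  88  86  88  88  88  87  87  87  89  87  86  85
  99 121 145 156 161 164 164 160 152 143 145 157 170 170 162 166]
216 [183 177 157 148 156 150 121 102  96  97  97  97  99  98  98 100  98  99
  99  97  98  98  97  94  94  93  91  91  91  92  87  88  89  87  86  84
  83  81  83  82  83  83  82  82  82  93 124 161 178 181 180 177]
218 [183 176 159 149 157 146 117 100  96  96  96  98  97  98  99  98 100  98
  98  97  97  96  94  92  93  93  91  93  92  91  92  89  86  85  83  83
  82  82  83  83  82  84  83  82  79  87 120 158 178 181 182 181]
```

Request:
arm_command(commands=[{"dx": 1, "dy": 0, "dz": 0, "twist": 0}, {"dx": 2.5, "dy": 0.03, "dz": 0, "twist": 0}, {"dx": 4, "dy": 0.05, "dz": 0, "twist": 0}, {"dx": 5, "dy": 0.05, "dz": 0, "twist": 0}, {"dx": 5.3, "dy": 0.05, "dz": 0, "twist": 0}, {"dx": 5.3, "dy": 0.05, "dz": 0, "twist": 0}, {"dx": 5.3, "dy": 0.05, "dz": 0, "twist": 0}])

```text
clock: 14.5
position: [0.5726, 0.0122, 0.1239]
tool_rot: [2.678, 1.558, -0.219]
force: [0.2, 0.1, -1.0]
grip_width: 0.0126
```

```bash
python3 - <<'E'
from plan import *
rel([.5722,.0143,.1034],.246-np.pi/2)
for n in('side','top'): cv2.imwrite(f'pics/{n}13.png',imaging.grab_frame(n)[:,:,::-1])
crop('pics/side13.png','pics/g9.png',270,150,90,80,8)
crop('pics/top13.png','pics/g10.png',305,155,80,80,8)
E
```

```text
t 14.5 pos [0.5726 0.0122 0.1239] jaw -1.3263 tx [ 0.0121 -0.0027 -0.9999] F [ 0.2  0.1 -1. ] w 0.0126 q [-0.05  0.58 -0.1   1.84  0.09  0.71 -1.54]
rel cm [ 2.054 -0.22   0.011] twist -0.001
```

View pics/g9.png

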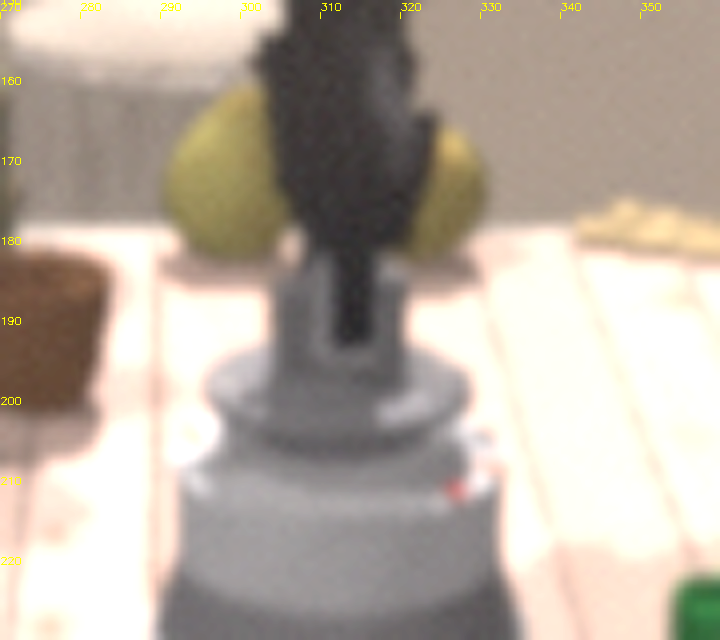

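View pics/g10.png

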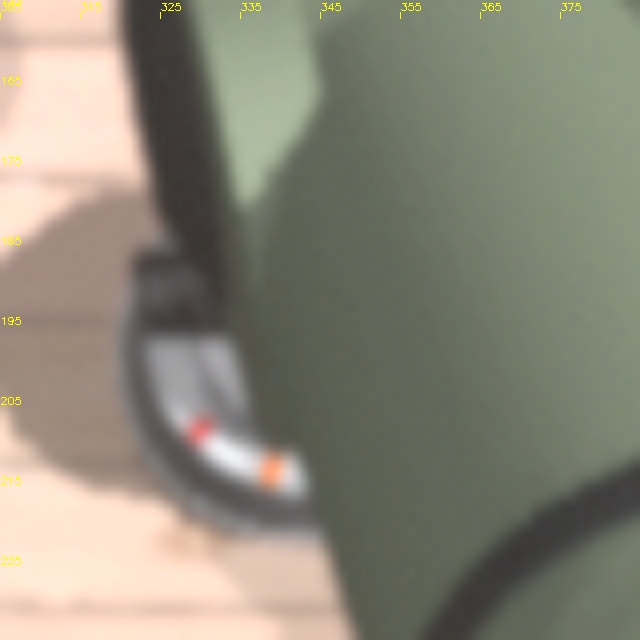

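Request:
arm_command(commands=[{"dx": 0.2, "dy": -0.22, "dz": 0, "twist": 0}, {"dx": 0.2, "dy": -0.22, "dz": 0, "twist": 0}, {"dx": 0.2, "dy": -0.22, "dz": 0, "twist": 0}, {"dx": 0.2, "dy": -0.22, "dz": 0, "twist": 0}, {"dx": 0.2, "dy": -0.22, "dz": 0, "twist": 0}])

```text
clock: 15.02
position: [0.5724, 0.0146, 0.1225]
tool_rot: [2.705, 1.557, -0.192]
force: [-0.0, 0.2, -1.8]
grip_width: 0.013
```

```bash
python3 - <<'E'
from plan import *
rel([.5722,.0143,.1034],.246-np.pi/2)
E
```

```text
t 15.02 pos [0.5724 0.0146 0.1225] jaw -1.326 tx [ 0.0131 -0.0025 -0.9999] F [-0.   0.2 -1.8] w 0.013 q [-0.06  0.58 -0.1   1.85  0.09  0.7  -1.54]
rel cm [1.907 0.011 0.049] twist -0.001
```

Request:
arm_command(commands=[{"dx": 0.3, "dy": 0.01, "dz": 0.02, "twist": 0}, {"dx": 0.6, "dy": 0.01, "dz": 0.02, "twist": 0}, {"dx": 0.9, "dy": 0.01, "dz": 0.02, "twist": 0}, {"dx": 1.1, "dy": 0.01, "dz": 0.02, "twist": 0}, {"dx": 1.1, "dy": 0.01, "dz": 0.02, "twist": 0}])

```text
clock: 15.43
position: [0.5721, 0.0143, 0.1108]
tool_rot: [2.681, 1.558, -0.216]
force: [0.3, 0.1, -1.9]
grip_width: 0.0127
```

```bash
python3 - <<'E'
from plan import *
rel([.5722,.0143,.1034],.246-np.pi/2); print(sensors.observe()['moment'])
E
```

```text
t 15.43 pos [0.5721 0.0143 0.1108] jaw -1.326 tx [ 0.0122 -0.0027 -0.9999] F [ 0.3  0.1 -1.9] w 0.0127 q [-0.06  0.6  -0.1   1.85  0.1   0.68 -1.54]
rel cm [ 0.741  0.003 -0.004] twist -0.001
[-0.00876069  0.04609305 -0.01656832]
```

Request:
arm_command(commands=[{"dx": 0.3, "dy": 0, "dz": 0, "twist": 0}, {"dx": 0.6, "dy": 0, "dz": 0, "twist": 0}, {"dx": 0.85, "dy": 0, "dz": 0, "twist": 0}, {"dx": 0.9, "dy": 0, "dz": 0, "twist": 0}, {"dx": 0.9, "dy": 0, "dz": 0, "twist": 0}])

```text
clock: 15.85
position: [0.5723, 0.0141, 0.1034]
tool_rot: [2.677, 1.558, -0.22]
force: [-12.1, -0.5, 35.8]
grip_width: 0.0123
```

```bash
python3 - <<'E'
from plan import *
rel([.5722,.0143,.1034],.246-np.pi/2); print(sensors.observe()['moment'])
for n in('side','top'): cv2.imwrite(f'pics/{n}14.png',imaging.grab_frame(n)[:,:,::-1])
crop('pics/side14.png','pics/h1.png',270,160,90,70,8)
E
```

```text
t 15.85 pos [0.5723 0.0141 0.1034] jaw -1.3264 tx [ 0.013  -0.0029 -0.9999] F [-12.1  -0.5  35.8] w 0.0123 q [-0.06  0.61 -0.1   1.86  0.1   0.66 -1.54]
rel cm [ 0.003 -0.019  0.01 ] twist -0.002
[0.1505659  2.90628719 0.04242418]
```

View pics/h1.png

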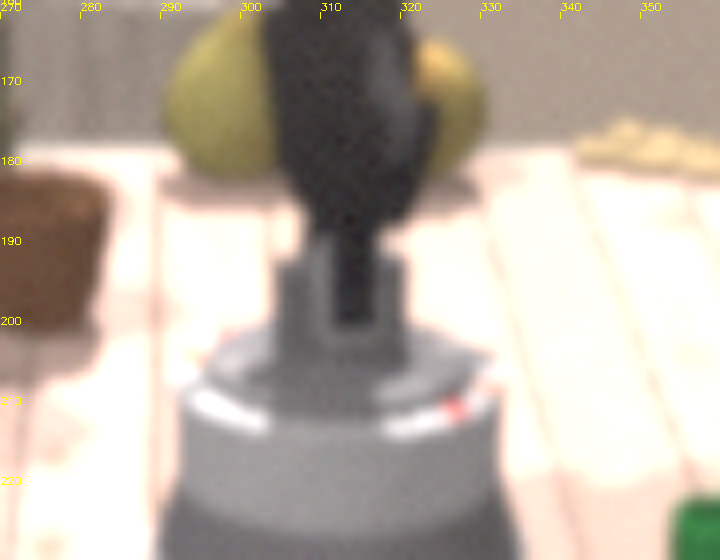

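Request:
arm_command(commands=[{"dx": 0.03, "dy": 0, "dz": 0, "twist": 0}, {"dx": 0.03, "dy": 0, "dz": 0, "twist": 0}, {"dx": 0.03, "dy": 0, "dz": 0, "twist": 0}])

```text
clock: 16.2
position: [0.5726, 0.0141, 0.1036]
tool_rot: [2.691, 1.557, -0.206]
force: [-4.0, -1.5, 13.0]
grip_width: 0.0128
```

```bash
python3 - <<'E'
from plan import *
rel([.5722,.0143,.1034],-.284-np.pi/2); print(sensors.observe()['moment'])
E
```

```text
t 16.2 pos [0.5726 0.0141 0.1036] jaw -1.3266 tx [ 0.0136 -0.0028 -0.9999] F [-4.  -1.5 13. ] w 0.0128 q [-0.06  0.61 -0.1   1.86  0.1   0.66 -1.54]
rel cm [ 0.016 -0.025  0.031] twist 0.528
[0.25968367 1.02998434 0.0525208 ]
```

Request:
arm_command(commands=[{"dx": 0.03, "dy": 0, "dz": 0, "twist": 0.04}, {"dx": 0.03, "dy": 0, "dz": 0, "twist": 0.09}, {"dx": 0.03, "dy": 0, "dz": 0, "twist": 0.14}, {"dx": 0.03, "dy": 0, "dz": 0, "twist": 0.19}, {"dx": 0.03, "dy": 0, "dz": 0, "twist": 0.24}, {"dx": 0.03, "dy": 0, "dz": 0, "twist": 0.29}, {"dx": 0.03, "dy": 0, "dz": 0, "twist": 0.34}, {"dx": 0.03, "dy": 0, "dz": 0, "twist": 0.36}, {"dx": 0.03, "dy": 0, "dz": 0, "twist": 0.36}])

```text
clock: 16.95
position: [0.5726, 0.0144, 0.1035]
tool_rot: [3.059, 1.557, -0.199]
force: [-2.8, 1.3, 10.0]
grip_width: 0.0128
```

```bash
python3 - <<'E'
from plan import *
rel([.5725,.0141,.1034],-.284-np.pi/2); print(sensors.observe()['moment'])
for n in('side','top'): cv2.imwrite(f'pics/{n}15.png',imaging.grab_frame(n)[:,:,::-1])
crop('pics/side15.png','pics/h2.png',270,160,90,70,8)
crop('pics/top15.png','pics/h3.png',305,155,80,80,8)
E
```

```text
t 16.95 pos [0.5726 0.0144 0.1035] jaw -1.6876 tx [ 0.0138 -0.0028 -0.9999] F [-2.8  1.3 10. ] w 0.0128 q [-0.13  0.61 -0.    1.86  0.01  0.65 -1.82]
rel cm [0.009 0.034 0.01 ] twist 0.167
[0.42939472 0.95850257 0.21099821]
```

View pics/h2.png

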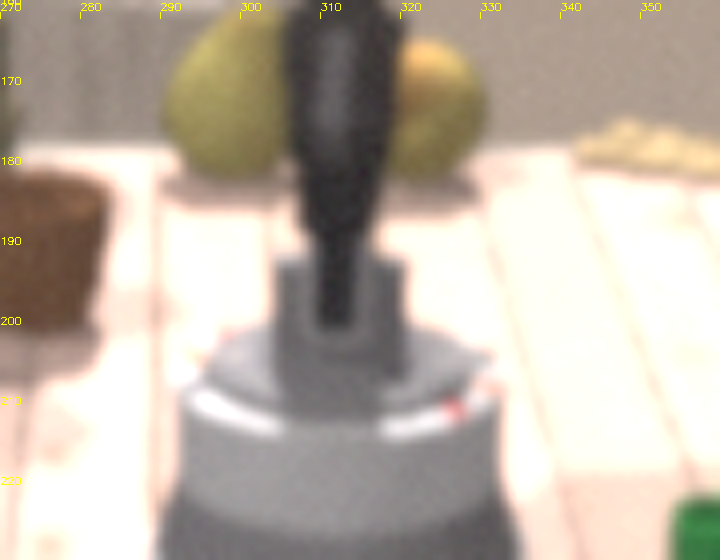

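View pics/h3.png

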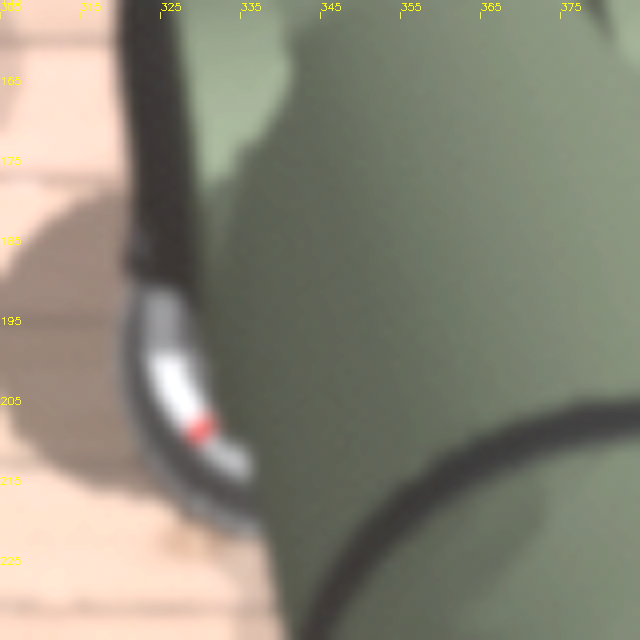

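Request:
arm_command(commands=[{"dx": 0.03, "dy": 0.02, "dz": 0, "twist": 0.04}, {"dx": 0.03, "dy": 0.02, "dz": 0, "twist": 0.08}, {"dx": 0.03, "dy": 0.02, "dz": 0, "twist": 0.12}, {"dx": 0.03, "dy": 0.02, "dz": 0, "twist": 0.15}, {"dx": 0.03, "dy": 0.02, "dz": 0, "twist": 0.167}, {"dx": 0.03, "dy": 0.02, "dz": 0, "twist": 0.167}, {"dx": 0.03, "dy": 0.02, "dz": 0, "twist": 0.167}, {"dx": 0.03, "dy": 0.02, "dz": 0, "twist": 0.167}])

```text
clock: 17.72
position: [0.5727, 0.0144, 0.1035]
tool_rot: [-3.043, 1.557, -0.184]
force: [-2.1, 0.7, 11.3]
grip_width: 0.0125
```

```bash
python3 - <<'E'
from plan import *
rel([.5725,.0141,.1034],-.284-np.pi/2); print(sensors.observe()['moment'])
for n in('side','top'): cv2.imwrite(f'pics/{n}16.png',imaging.grab_frame(n)[:,:,::-1])
crop('pics/side16.png','pics/h4.png',270,160,130,110,6)
crop('pics/top16.png','pics/h5.png',205,155,140,90,5)
E
```

```text
t 17.72 pos [0.5727 0.0144 0.1035] jaw -1.8529 tx [ 0.014  -0.0026 -0.9999] F [-2.1  0.7 11.3] w 0.0125 q [-0.16  0.61  0.04  1.86 -0.03  0.65 -1.95]
rel cm [0.008 0.033 0.013] twist 0.002
[0.27850141 1.02181703 0.23731756]
```

View pics/h4.png

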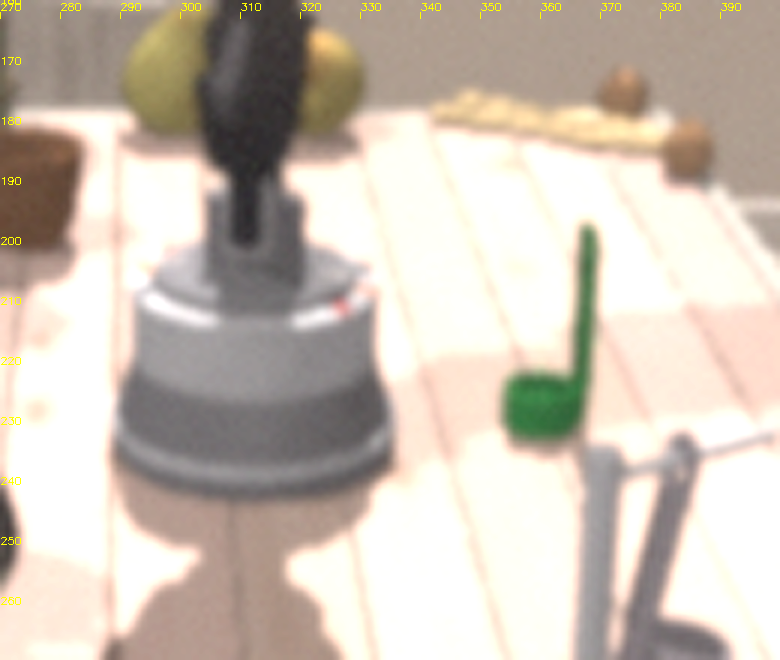

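View pics/h5.png

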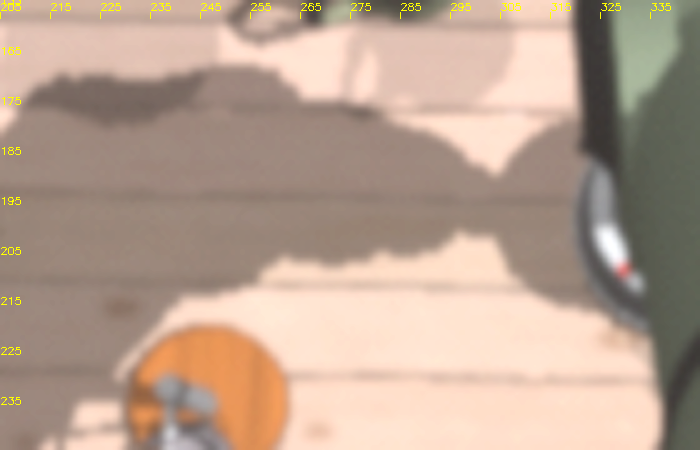

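```bash
python3 - <<'E'
from plan import *
order.job_done(); s=sensors.observe(); print(s['clock'],s['position'],s['force'],s['moment'],s['grip_width'])
E
```

```text
the job is handed in; nothing more can be done
the job is handed in; nothing more can be done
```

The ladle hangs on the stand's peg, released, and the job is handed in with the gripper still holding the lid at the orange pulse marks. The job took about 18 s of the 61 s allowed.

- **Ladle:** I gripped it by the edges of its handle, lifted it out of the grinder and slid its hole over the peg. The last side picture shows it hanging by its hole close to the middle of the peg, clear of the fingers.
- **Lid:** It went through the slots without resistance. It reached the rim with the tool at 103.4 mm, the height worked out for a seated lid, and met a firm contact of about 36 N.
- **Turn:** I turned it 0.526 rad clockwise, which should put the ring at about 0.46 rad. The spring's pull was about 0.19 N m against the 0.18 expected. The lid is still gripped with the 80 N setting and pressed down with about 11 N.

**What I could not check:** the arm hid the white pointers from the top camera, and I could not make them out in the side picture. The pulse position therefore rests on the measured wrist angle and the spring's pull, not on seeing the marks line up. The tool leaned about 0.014 rad, well inside the 0.08 rad allowed for the lid. I sent the arm nowhere near the espresso cup, the mug or the salt shaker, but I did not measure their positions again at the end. My last reading after handing in was refused, so the figures above are from just before.

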